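# Rack the cold chisels by length

## Robot

A 6-joint arm with a two-finger parallel gripper is mounted at the origin on the work surface. World frame = base frame: x ahead of the robot, y to its left, z up, the work surface at z = 0. Lengths are in m, angles in rad, forces in N, time in s.
With the tool pointing down it reaches from about 0.35 to 0.85 m from the base axis. Payload 8.1 kg.
Tool frame: the origin (TCP) lies on the centre line of the jaws, within the pads' length; the fingertips stand 11 mm ahead of it and the grasp point (between the pads) lies 8 mm behind it (tip_reach is the z of the fingertips in the tool frame, in m); z points along the fingers, y is the direction in which the jaws open and shut (so a half turn about z gives the same grasp; the last joint's range is limited). The gripper opens to 93 mm and grips with 3 to 60 N. Pads are 15 mm wide; open, the fingers measure 128 mm over their backs; the gripper's body (75 mm by 188 mm) begins 65 mm behind the grasp point.
Start: joints at [-1.393, 0.13, 1.488, -0, 1.523, -0.085], TCP at [0.156, -0.579, 0.209] pointing down, gripper open.
Joint ranges: [-2.96, 2.96], [-0.89, 2.26], [0.02, 2.5], [-1.34, 4.48], [0, 2.73], [-2.66, 2.66]. Speed limits (rad/s): [2.39, 2.39, 2.79, 3.14, 3.14, 3.14].

## Interface

Orientations are given as a rotation vector (axis times angle).
In Python, from plant import read_state, read_camera, camera_params, close_job, silhouettes, tip_of, tip_reach gives the robot as it stands.
- The arm moves only by the shell command python3 -m creep 'ROWS' [FORCE]. ROWS is JSON, a list of rows, each a list of 5 numbers: the shift along the tool's x, y, z in m, then the turn about the tool's z in rad, then the closure in counts, from 0 (fully open) to 255 (shut). In form: [[dx, dy, dz, twist, gripper], ...]. A call has 1 to 12 rows; each row shifts and turns the commanded pose from where the row before left it, along the tool's axes as they then stand; what a row does not reach is not made up. A row lasts 1/12 s, in which the tool goes at most 41.7 mm and 7.16 degrees, less where a joint would pass 70% of its speed; a pose out of reach is approached as far as the arm can. A call is refused whole if a number of a shift passes 0.0417 or a number of a turn 0.125, either way. A call with a gripper value outside its range is refused whole. The fingers move at their own pace and stop on an object; FORCE is the grip in N (left out, the last holds). Time passes only in rows, so rows that do not move let the fingers close. It gives the time, the measured TCP pose, the force and the opening at its end, in the units of the state.
- read_state(): the state, without advancing time (a new reading comes with each control period).
- read_camera(name): name is "scene" or "top" or "wrist"; returns the picture (480x640x3 uint8, red, green, blue); there is no depth.
- camera_params(name): a dict with "fov_y" (degrees; the focal length in pixels is half the picture's height over the tangent of half this angle, whatever the lens; pixels are square), "cx", "cy" (the principal point, pixels), "k1" (the pictures are not rectified: a ray, as slopes to the right and down, at radius r is drawn at 1 + k1 r^2 times it, then the intrinsics apply), "position" and "rotation" of the camera in the world. Camera axes: x right, y down, z forward; pixel columns grow to the right and rows downward; lengths in m; the calibration is good to about 2 mm. A picture is of the moment at which its call begins: read the wrist's pose just before it. camera_params takes no time and is no camera call; for the wrist camera it gives the pose at the moment of the call.
- close_job(): hands the job in, once; it reports no verdict.
Trained networks look in the newest picture that a camera, given by its name, has taken for a name from the list of things; names that differ only in an ending like _2 or _b are one class to them, and where a whole thing is asked for, a point or a joint stands for the part that bears it (a point fixed in the world has none). Each returns a list of dicts, best first, with "confidence" (0 to 1); they miss things now and then, are a little off and sometimes report something else, mostly with a low value. They report only what shows in the picture. A call takes as long as a camera call. They do not tell look-alikes from the thing itself.
- silhouettes(camera, query): "region" (480x640 bool, what is visible of it) and "pixel" ([column, row] in pixels, amid what is visible of it).
- tip_of(camera, query): "pixel" ([column, row] in pixels: a listed point, or the origin of a listed thing).
The state is a dict: "t": time; "q": joint angles; "dq": joint speeds; "joint_torque": joint torques, N m; "tool_pos": TCP position; "orientation": TCP orientation; "force": force on the tool from outside, world axes, zero at the start; "wrist_torque": the same for the moment, N m; "opening": finger opening in m.
Only numpy, scipy, OpenCV 4.12 (cv2) and the standard library are available. Lean on these libraries where they do the work, as an engineer would, in place of code of your own. Each camera call takes 0.05 s, during which the arm holds its last target.

## Task

Put the four cold chisels back into the tapered rack in order of length, the shortest at the narrow end and the longest at the wide end, one to a place. Each must lie flat in its own pair of notches, roughly centred lengthwise over the two rails. Leave the gauge and the white sample pot where they are.

Things in the scene. Friction and masses are not known exactly. Their poses are not given: they have to be found in the camera images.
- chisel_130: the shortest of four loose flat cold chisels of plain forged steel, lying flat on a cardboard sheet 3 mm thick: 130 mm long, shaft 15 mm wide and 10 mm thick, about 0.14 kg. Origin: underside, midway along the length. x runs along the chisel towards the cutting edge, z is up out of its flat face. Balance point within 3 mm of the origin; the shaft is straight from 12 mm past the head end to 22 mm short of the edge, where it flares to an edge 18 mm wide
- chisel_170: the second shortest of four loose flat cold chisels of plain forged steel, lying flat on a cardboard sheet 3 mm thick: 170 mm long, shaft 18 mm wide and 11 mm thick, about 0.25 kg. Origin: underside, midway along the length. x runs along the chisel towards the cutting edge, z is up out of its flat face. Balance point within 3 mm of the origin; the shaft is straight from 12 mm past the head end to 29 mm short of the edge, where it flares to an edge 22 mm wide
- chisel_210: the second longest of four loose flat cold chisels of plain forged steel, lying flat on a cardboard sheet 3 mm thick: 210 mm long, shaft 21 mm wide and 12 mm thick, about 0.39 kg. Origin: underside, midway along the length. x runs along the chisel towards the cutting edge, z is up out of its flat face. Balance point within 4 mm of the origin; the shaft is straight from 12 mm past the head end to 36 mm short of the edge, where it flares to an edge 26 mm wide
- chisel_250: the longest of four loose flat cold chisels of plain forged steel, lying flat on a cardboard sheet 3 mm thick: 250 mm long, shaft 24 mm wide and 13 mm thick, about 0.57 kg. Origin: underside, midway along the length. x runs along the chisel towards the cutting edge, z is up out of its flat face. Balance point within 5 mm of the origin; the shaft is straight from 12 mm past the head end to 42 mm short of the edge, where it flares to an edge 30 mm wide
- slot_1: narrowest end place of the tapered rack, for the shortest chisel: two facing notches, one in each rail, 33 mm wide, 18 mm deep, 74 mm apart (centres). Origin midway between them at notch floor height, 34 mm above the table; x across the rails, away from the robot (a chisel lies along it), y along the row to the wide end, z up. Fixed blue steel frame, rails 10 mm thick, places 68 mm apart
- slot_2: second from the narrow end of the tapered rack, for the second shortest chisel: two facing notches, one in each rail, 36 mm wide, 18 mm deep, 97 mm apart (centres). Origin midway between them at notch floor height, 34 mm above the table; x across the rails, away from the robot (a chisel lies along it), y along the row to the wide end, z up. Tooth tops between notches: 52 mm above the table
- slot_3: second from the wide end of the tapered rack, for the second longest chisel: two facing notches, one in each rail, 39 mm wide, 18 mm deep, 120 mm apart (centres). Origin midway between them at notch floor height, 34 mm above the table; x across the rails, away from the robot (a chisel lies along it), y along the row to the wide end, z up. Floor sheet between the rails: 3 mm thick
- slot_4: widest end place of the tapered rack, for the longest chisel: two facing notches, one in each rail, 42 mm wide, 18 mm deep, 142 mm apart (centres). Origin midway between them at notch floor height, 34 mm above the table; x across the rails, away from the robot (a chisel lies along it), y along the row to the wide end, z up. A bar 28 mm high joins the rails at each end
- gauge: bystander: round pressure gauge lying face up with its steel cap at one side, 72 mm diameter, 35 mm high, loose, on the far side of the bench. Origin: centre of its underside
- pot: bystander: white plastic sample pot with lid, 58 mm diameter, 62 mm high, loose, standing between the robot and the work. Origin: centre of its underside
There are look-alikes about, which are no part of the job. What is shaped like the chisel_170 but blue is not meant.

How it is judged:
By the outcome, as a careful person would: the job done as asked, in the order asked, and still so for the second after the job is handed in, with the robot touching nothing.
It also fails if it takes over 109 s, if anything falls off the work surface, if the arm or the gripper's body presses on something with over 40 N, if the wrist force passes 120 N, or if a joint passes its speed limit or range.

## Working session

There is one attempt and no reset: what is moved stays moved. The work goes in short steps, Python scripts to look and compute and a shell command to move; the robot and the scene stay as the last step left them, time stands still between calls to the robot, and variables do not carry over. Pictures are saved under pics/ and viewed, and the job is handed in when it is done.

```bash
ls; mkdir -p pics
python3 - <<'E'
from plant import *
import cv2
print(read_state())
for n in("scene","top","wrist"):
    im=read_camera(n); cv2.imwrite(f"pics/{n}0.png",im[:,:,::-1]); print(n,camera_params(n))
E
```

```text
pics
{'t': 0.0, 'q': array([-1.39342943e+00,  1.31142868e-01,  1.48927383e+00, -2.58595276e-05,
        1.52300515e+00, -8.53766713e-02]), 'dq': array([-0.00086677, -0.00094613, -0.0006992 , -0.00042018,  0.00118292,
       -0.00134091]), 'joint_torque': array([-1.05027168e-03, -5.59857774e+01, -4.91758668e+01,  7.64900562e-02,
        3.55262915e-02, -1.63917980e-04]), 'tool_pos': array([ 0.15575965, -0.57881987,  0.20770139]), 'orientation': array([-3.11271136e+00, -4.11293261e-01,  1.72539152e-04]), 'force': array([ 0.47647932, -1.79395986, -0.19147878]), 'wrist_torque': array([0.0218319 , 0.00403951, 0.01124682]), 'opening': 0.09299367249381428}
scene {'fov_y': 55.125994994896125, 'cx': 314.6863525792065, 'cy': 236.0014343905254, 'k1': -0.07230518252152576, 'position': array([1.08233157, 0.08332463, 0.63649317]), 'rotation': array([-1.64341763, -1.93775445,  0.74154285])}
top {'fov_y': 57.014387347757264, 'cx': 322.0157014690931, 'cy': 233.9924721811682, 'k1': -0.09714018559028238, 'position': array([0.46048583, 0.01003001, 1.02157309]), 'rotation': array([-2.13366941,  2.19676097, -0.10730694])}
wrist {'fov_y': 69.88274667887133, 'cx': 323.6132777751312, 'cy': 242.99486649965215, 'k1': -0.0648168949841319, 'position': array([ 0.23477805, -0.55731007,  0.38391963]), 'rotation': array([ 2.30006868, -1.76476687, -0.26242597])}
```

View pics/top0.png

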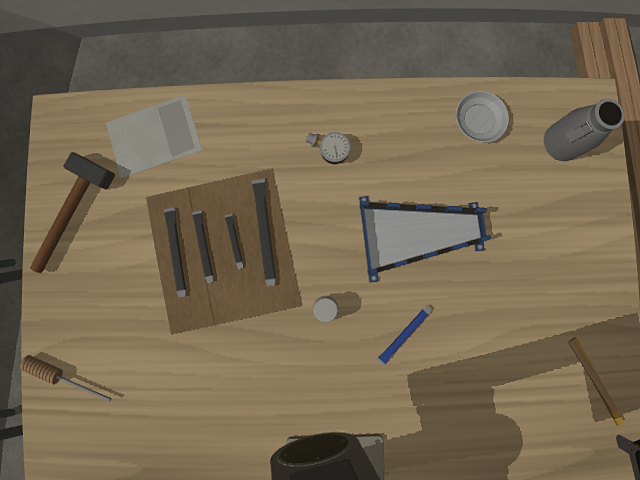

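View pics/scene0.png

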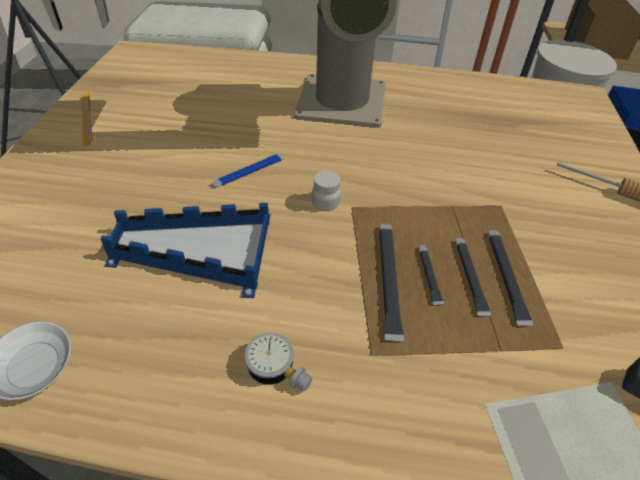

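```bash
cat > h.py <<'E'
import numpy as np, cv2
from scipy.spatial.transform import Rotation as R
from plant import *
def ray(cam,px,P=None):
    p=P or camera_params(cam); f=240/np.tan(np.radians(p["fov_y"])/2)
    K=np.array([[f,0,p["cx"]],[0,f,p["cy"]],[0,0,1]])
    px=np.atleast_2d(np.asarray(px,float)).reshape(-1,1,2)
    n=cv2.undistortPoints(px,K,np.array([p["k1"],0,0,0,0.]),).reshape(-1,2)
    Rm=p["rotation"]; Rm=R.from_rotvec(Rm).as_matrix()
    return p["position"],np.c_[n,np.ones(len(n))]@Rm.T
def onz(cam,px,z,P=None):
    o,d=ray(cam,px,P); return o+d*((z-o[2])/d[:,2])[:,None]
def proj(cam,X,P=None):
    p=P or camera_params(cam); f=240/np.tan(np.radians(p["fov_y"])/2)
    K=np.array([[f,0,p["cx"]],[0,f,p["cy"]],[0,0,1]])
    Rm=R.from_rotvec(p["rotation"]).as_matrix()
    return cv2.projectPoints(np.atleast_2d(X).astype(float),cv2.Rodrigues(Rm.T)[0],-Rm.T@p["position"],K,np.array([p["k1"],0,0,0,0.]))[0].reshape(-1,2)
def delta(target,yaw):
    """tool shift to world target and twist so that tool x has world yaw (mod pi)"""
    s=read_state(); M=R.from_rotvec(s["orientation"]).as_matrix()
    d=M.T@(np.asarray(target)-s["tool_pos"])
    cy=np.arctan2(M[1,0],M[0,0]); w=(yaw-cy+np.pi/2)%np.pi-np.pi/2
    print("t %.2f pos %s yaw %.4f tilt %s op %.4f F %s"%(s["t"],s["tool_pos"].round(4),cy,M[:2,2].round(4),s["opening"],s["force"].round(1)))
    print("shift",d.round(4),"twist",round(-w,4),"q",s["q"].round(2))
E
python3 - <<'E'
from h import *
M=R.from_rotvec(read_state()["orientation"]).as_matrix();print(M.round(3), tip_reach)
for cam in("top","scene"):
  read_camera(cam)
  for q,z in[("chisel_130",.013),("chisel_170",.014),("chisel_210",.015),("chisel_250",.016)]:
    for r in silhouettes(cam,q)[:3]:
        m=r["region"].astype(np.uint8); ys,xs=np.nonzero(m)
        X=onz(cam,np.c_[xs,ys],z)[:,:2]; c,sz,a=cv2.minAreaRect(X.astype(np.float32)*1000)
        _,_,V=np.linalg.svd(X-X.mean(0),full_matrices=False)
        print(cam,q,round(r["confidence"],2),np.round(r["pixel"]),"c",np.round(c,1),np.round(sz,1),"yaw",round(np.degrees(np.arctan2(V[0,1],V[0,0]))%180,1))
  for i in range(1,5):
    for r in tip_of(cam,f"slot_{i}")[:2]: print(cam,i,round(r["confidence"],2),np.round(r["pixel"]),onz(cam,r["pixel"],.034).round(4))
  for q in("pot","gauge"):
    for r in silhouettes(cam,q)[:2]: print(q,round(r["confidence"],2),onz(cam,r["pixel"],.03).round(3))
E
```

```text
[[ 0.966  0.26  -0.   ]
 [ 0.26  -0.966  0.001]
 [ 0.    -0.001 -1.   ]] 0.011
top chisel_130 0.94 [404. 337.] c [ 331.7 -167.1] [ 22.3 166.3] yaw 134.6
top chisel_130 0.82 [176. 248.] c [534.8 355.8] [208.9  27.6] yaw 8.9
top chisel_130 0.64 [234. 243.] c [555.6 217. ] [126.3  16.9] yaw 12.7
top chisel_170 0.94 [404. 337.] c [ 331.8 -166.9] [ 22.2 166.1] yaw 134.6
top chisel_170 0.82 [176. 248.] c [534.8 355.5] [208.7  27.5] yaw 8.9
top chisel_170 0.64 [234. 243.] c [555.5 216.8] [126.2  16.9] yaw 12.7
top chisel_210 0.94 [404. 337.] c [ 332.  -166.7] [ 22.2 166. ] yaw 134.6
top chisel_210 0.82 [176. 248.] c [534.7 355.1] [208.4  27.5] yaw 8.9
top chisel_210 0.64 [234. 243.] c [555.4 216.6] [126.   16.9] yaw 12.7
top chisel_250 0.94 [404. 337.] c [ 332.1 -166.6] [ 22.2 165.8] yaw 134.6
top chisel_250 0.82 [176. 248.] c [534.6 354.8] [208.2  27.5] yaw 8.9
top chisel_250 0.64 [234. 243.] c [555.3 216.4] [125.9  16.9] yaw 12.7
top 1 0.44 [470. 224.] [[ 0.577  -0.3228  0.034 ]]
top 2 0.44 [470. 224.] [[ 0.577  -0.3228  0.034 ]]
top 3 0.44 [470. 224.] [[ 0.577  -0.3228  0.034 ]]
top 4 0.
[... 602 characters left out ...]
12.7  28.7] yaw 8.8
scene chisel_210 0.74 [251. 168.] c [ 344.7 -162.2] [ 28.2 163. ] yaw 136.2
scene chisel_210 0.69 [390. 290.] c [580.5 145.6] [250.5  30.6] yaw 6.4
scene chisel_250 0.85 [508. 283.] c [541.4 353.7] [212.4  28.7] yaw 8.8
scene chisel_250 0.74 [251. 168.] c [ 345.9 -161.8] [ 28.2 162.8] yaw 136.2
scene chisel_250 0.69 [390. 290.] c [581.3 145.5] [250.1  30.5] yaw 6.4
scene 1 0.63 [131. 228.] [[ 0.5667 -0.3233  0.034 ]]
scene 2 0.63 [131. 228.] [[ 0.5667 -0.3233  0.034 ]]
scene 3 0.63 [131. 228.] [[ 0.5667 -0.3233  0.034 ]]
scene 4 0.63 [131. 228.] [[ 0.5667 -0.3233  0.034 ]]
pot 0.68 [[0.397 0.012 0.03 ]]
pot 0.18 [[ 0.781 -0.015  0.03 ]]
gauge 0.62 [[ 0.781 -0.014  0.03 ]]
```

Run:
```python
import cv2
t=cv2.imread("pics/top0.png");
cv2.imwrite("pics/crop0.png",cv2.resize(t[150:350,140:340],(800,800),interpolation=2)[:600*1+200][:, :][100:700])
cv2.imwrite("pics/rack0.png",cv2.resize(t[180:300,345:505],(800,600),interpolation=2))
```

```text
(no output)
```

View pics/crop0.png

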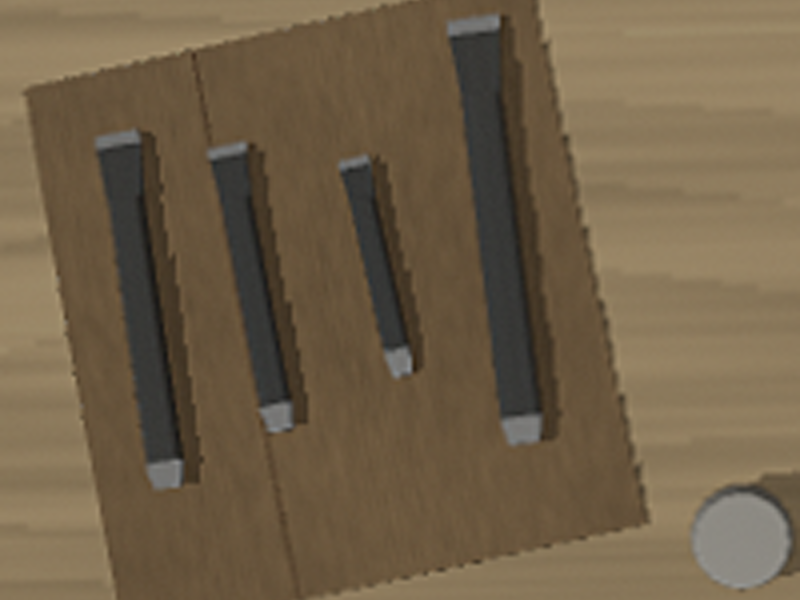

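View pics/rack0.png

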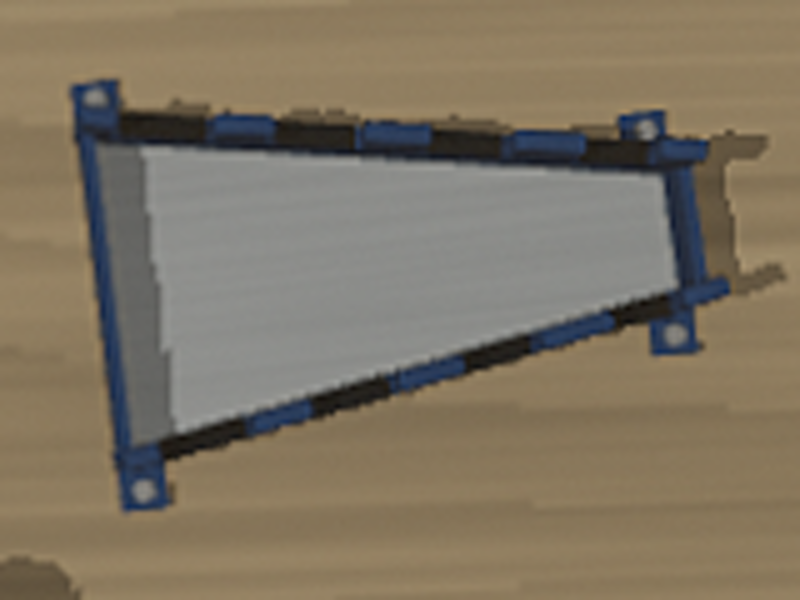

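Run:
```python
from h import *
far=np.array([(163,125),(316,136),(470,145),(617,153)])/5+[345,180]
near=np.array([(203,441),(350,395),(496,351),(643,310)])/5+[345,180]
# slot 4,3,2,1
X=onz("top",np.r_[far,near],.034)[:,:2]
sep=np.array([142,120,97,74])/1000; y=np.array([3,2,1,0])*.068
m=np.r_[np.c_[sep/2,y],np.c_[-sep/2,y]]
mc,Xc=m.mean(0),X.mean(0); U,_,V=np.linalg.svd((m-mc).T@(X-Xc)); Rm=(U@V).T
print("yaw",np.degrees(np.arctan2(Rm[1,0],Rm[0,0])),"resid mm\n",((m-mc)@Rm.T+Xc-X).round(4)*1000)
for i in range(4): print("slot",4-i,(Rm@([0,y[i]]-mc)+Xc).round(4))
seen={}
for cam in("top","scene"):
  read_camera(cam)
  for r in silhouettes(cam,"chisel_250"):
        ys,xs=np.nonzero(r["region"]); z=.0145
        X=onz(cam,np.c_[xs,ys],z)[:,:2]; c,sz,a=cv2.minAreaRect(X.astype(np.float32)*1000)
        _,_,V=np.linalg.svd(X-X.mean(0),full_matrices=False)
        print(cam,round(r["confidence"],2),np.round(r["pixel"]),"c",np.round(c,1),np.round(sz,1),"yaw",round(np.degrees(np.arctan2(V[0,1],V[0,0]))%180,1))
```

```text
yaw 4.735662973460715 resid mm
 [[-0.7 -1. ]
 [ 0.9 -0.3]
 [ 1.1  1.3]
 [ 0.8  0.3]
 [ 1.  -0.8]
 [-0.9 -0.7]
 [-1.5 -0.2]
 [-0.9  1.5]]
slot 4 [ 0.5547 -0.121 ]
slot 3 [ 0.5603 -0.1888]
slot 2 [ 0.5659 -0.2565]
slot 1 [ 0.5715 -0.3243]
top 0.85 [264. 228.] c [576.  147.3] [243.4  27.1] yaw 6.1
top 0.82 [232. 241.] c [556.1 216.4] [125.1  17.5] yaw 13.1
top 0.81 [403. 338.] c [ 333.1 -166.7] [ 22.4 167.8] yaw 134.7
top 0.6 [175. 252.] c [533.8 354.4] [207.8  24.6] yaw 8.7
scene 0.96 [429. 273.] c [561.2 216.1] [130.3  18.5] yaw 11.7
scene 0.92 [471. 273.] c [549.8 288.1] [172.8  24.2] yaw 11.1
scene 0.82 [509. 279.] c [540.5 353.7] [208.5  26.4] yaw 8.8
scene 0.67 [249. 171.] c [ 345.8 -164.1] [ 25.6 164.6] yaw 135.7
scene 0.59 [388. 289.] c [579.8 148.2] [250.8  28.9] yaw 6.5
```

Run:
```python
from h import *
delta([.578,.147,.13],np.radians(6.3))
```

```text
t 1.45 pos [ 0.1559 -0.5794  0.2087] yaw 0.2628 tilt [-0. -0.] op 0.0931 F [ 0.7 -0.6 -0.9]
shift [ 0.5963 -0.5918  0.0787] twist 0.1529 q [-1.39  0.13  1.49 -0.    1.52 -0.09]
```

```bash
python3 -m creep '[[0.015,-0.015,0,0,118],[0.028,-0.028,0,0,118],[0.028,-0.028,0,0,118],[0.028,-0.028,0,0,118],[0.028,-0.028,0,0,118],[0.028,-0.028,0,0,118],[0.028,-0.028,0,0,118],[0.028,-0.028,0,0,118],[0.028,-0.028,0,0,118],[0.028,-0.028,0,0,118],[0.028,-0.028,0,0,118],[0.028,-0.028,0,0,118]]' 50; python3 -m creep '[[0.028,-0.028,0,0,118],[0.028,-0.028,0,0,118],[0.028,-0.028,0,0,118],[0.028,-0.028,0,0,118],[0.028,-0.028,0,0,118],[0.028,-0.028,0,0,118],[0.028,-0.028,0,0,118],[0.028,-0.028,0,0,118],[0.028,-0.024,0,0,118],[0.02,-0.02,0,0.08,118],[0,0,0,0.073,118],[0,0,0,0,118]]'
python3 - <<'E'
from h import *
delta([.578,.147,.13],np.radians(6.3))
P=camera_params("wrist"); im=read_camera("wrist"); cv2.imwrite("pics/w1.png",im[:,:,::-1])
for r in silhouettes("wrist","chisel_250"):
        ys,xs=np.nonzero(r["region"]); z=.016
        X=onz("wrist",np.c_[xs,ys],z,P)[:,:2]; c,sz,a=cv2.minAreaRect(X.astype(np.float32)*1000)
        _,_,V=np.linalg.svd(X-X.mean(0),full_matrices=False)
        print(round(r["confidence"],2),np.round(r["pixel"]),"c",np.round(c,1),np.round(sz,1),"yaw",round(np.degrees(np.arctan2(V[0,1],V[0,0]))%180,1))
E
```

```text
t: 2.45
tool_pos: [0.3845, -0.1818, 0.2091]
orientation: [3.114, 0.411, 0.001]
force: [1.9, -1.4, 0.3]
opening: 0.0499
t: 3.45
tool_pos: [0.5771, 0.1475, 0.2081]
orientation: [3.137, 0.171, -0.002]
force: [-0.1, -0.3, -0.9]
opening: 0.05
t 3.45 pos [0.5771 0.1475 0.2081] yaw 0.1088 tilt [-0.001  -0.0001] op 0.0500 F [-0.1 -0.3 -0.9]
shift [0.0009 0.0005 0.0781] twist -0.0011 q [0.16 0.12 1.5  0.   1.52 1.63]
0.84 [194. 224.] c [547.9 290.3] [168.8  22. ] yaw 10.7
0.83 [136. 222.] c [537.9 355.8] [207.  29.] yaw 8.7
0.8 [324. 199.] c [577.9 149.9] [246.7  29.3] yaw 6.2
0.58 [255. 221.] c [558.6 219.1] [127.8  16.9] yaw 12.1
```

View pics/w1.png

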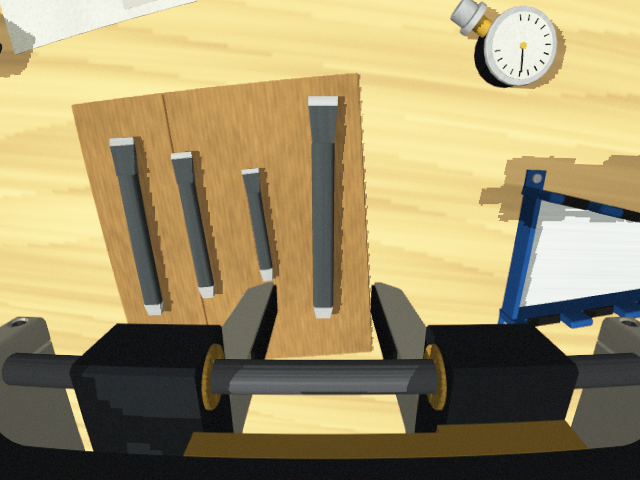

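The wrist view shows the four steel chisels: 250 at (324,199), 130 at (255,221), 170 at (194,224) and 210 at (136,222). The blue look-alike at top (404,337) is excluded. I'm grasping the 250.

```bash
python3 -m creep '[[0.001,-0.001,0.04,0,118],[0,0,0.04,0,118],[0,0,0.04,0,118],[0,0,0.035,0,118],[0,0,0.02,0,118],[0,0,0.012,0,118],[0,0,0.006,0,118],[0,0,0,0,118],[0,0,0,0,255],[0,0,0,0,255],[0,0,0,0,255],[0,0,0,0,255]]' 55;python3 -m creep '[[0,0,0,0,255],[0,0,0,0,255]]'
python3 - <<'E'
from h import *
delta([.578,.147,.13],np.radians(6.3))
E
```

```text
t: 4.55
tool_pos: [0.579, 0.1472, 0.0174]
orientation: [-3.137, -0.173, -0.004]
force: [0.9, 0.3, 0.4]
opening: 0.0279
t: 4.72
tool_pos: [0.5782, 0.1471, 0.0163]
orientation: [-3.137, -0.173, -0.001]
force: [-0.3, 0.0, 0.1]
opening: 0.0148
t 4.72 pos [0.5782 0.1471 0.0163] yaw 0.1100 tilt [0.0008 0.0001] op 0.0148 F [-0.3  0.   0.1]
shift [-1.000e-04  1.000e-04 -1.137e-01] twist 0.0 q [ 0.16  0.29  1.67 -0.    1.18  1.62]
```

Run:
```python
from h import *
for n in("wrist","scene","top"):
    im=read_camera(n); cv2.imwrite(f"pics/{n}2.png",im[:,:,::-1])
print(read_state())
```

```text
{'t': 4.8667, 'q': array([1.63197221e-01, 2.91806860e-01, 1.67122107e+00, 2.57624189e-05,
       1.17857133e+00, 1.62405966e+00]), 'dq': array([ 0.00050095,  0.00132384,  0.00062298,  0.00027202,  0.00081641,
       -0.00026424]), 'joint_torque': array([-8.44628885e-04, -5.88666916e+01, -4.38571286e+01,  9.96735238e-03,
       -8.14036326e-02, -4.04278671e-04]), 'tool_pos': array([0.57779566, 0.1470396 , 0.01577956]), 'orientation': array([-3.13682583e+00, -1.72580100e-01,  1.43635244e-05]), 'force': array([ 0.53585176,  0.55566112, -0.83828181]), 'wrist_torque': array([ 0.0141826 ,  0.04437699, -0.00523363]), 'opening': 0.003024568746272752}
```

View pics/wrist2.png

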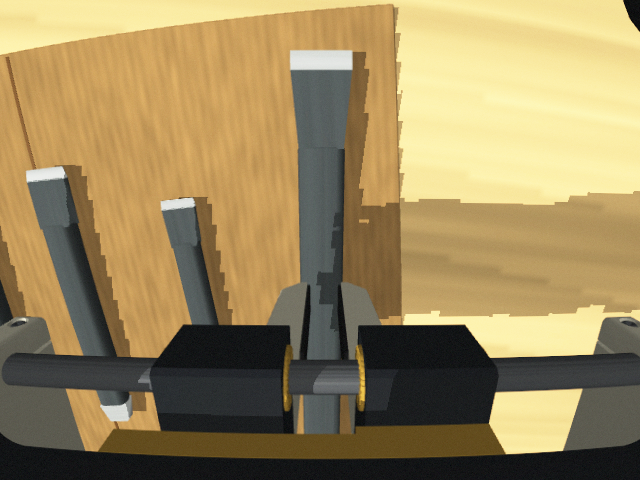

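View pics/scene2.png

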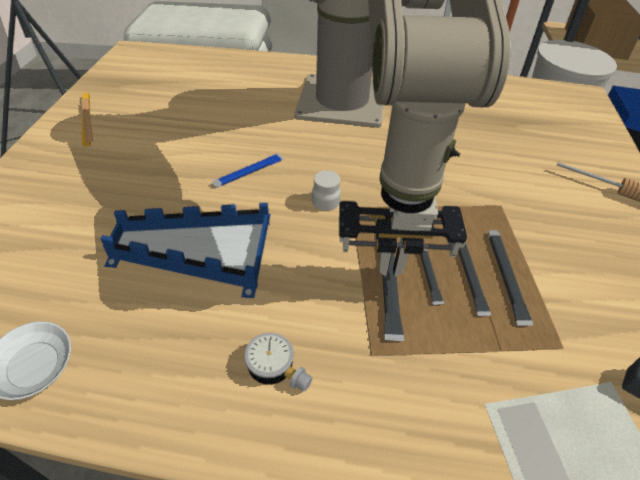

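Run:
```python
from h import *
s=read_state();M=R.from_rotvec(s["orientation"]).as_matrix()
print(s["t"],s["opening"],s["tool_pos"])
P=camera_params("wrist")
im=read_camera("wrist")[:,:,::-1].copy(); sc=read_camera("scene")[:,:,::-1].copy()
print(read_state()["opening"])
for dz in (-.008,0,.011):
  for dx in(-.0075,.0075):
    X=s["tool_pos"]+M@[dx,0,dz]; 
    for n,i in(("wrist",im),("scene",sc)):
      p=proj(n,X,P if n=="wrist" else None)[0]; print(dz,dx,n,p.round(1)); cv2.circle(i,tuple(int(v) for v in p.round()),1,(0,0,255),-1)
cv2.imwrite("pics/w3.png",cv2.resize(im[240:440,200:440],(720,600))); cv2.imwrite("pics/s3.png",cv2.resize(sc[190:310,330:490],(800,600)))
```

```text
4.8667 0.003024568746272752 [0.57779566 0.1470396  0.01577956]
0.0006140935887336043
-0.008 -0.0075 wrist [325.5 310.9]
-0.008 -0.0075 scene [389.7 268.3]
-0.008 0.0075 wrist [325.5 285.6]
-0.008 0.0075 scene [390.3 275.2]
0 -0.0075 wrist [325.4 304.2]
0 -0.0075 scene [389.1 271.2]
0 0.0075 wrist [325.4 279.7]
0 0.0075 scene [389.6 278.1]
0.011 -0.0075 wrist [325.3 295.8]
0.011 -0.0075 scene [388.2 275.1]
0.011 0.0075 wrist [325.3 272.4]
0.011 0.0075 scene [388.7 282. ]
```

View pics/w3.png

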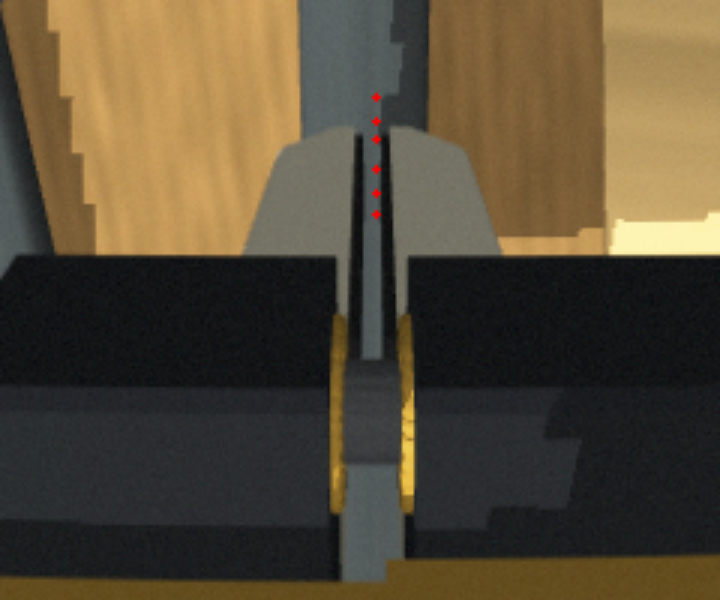

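View pics/s3.png

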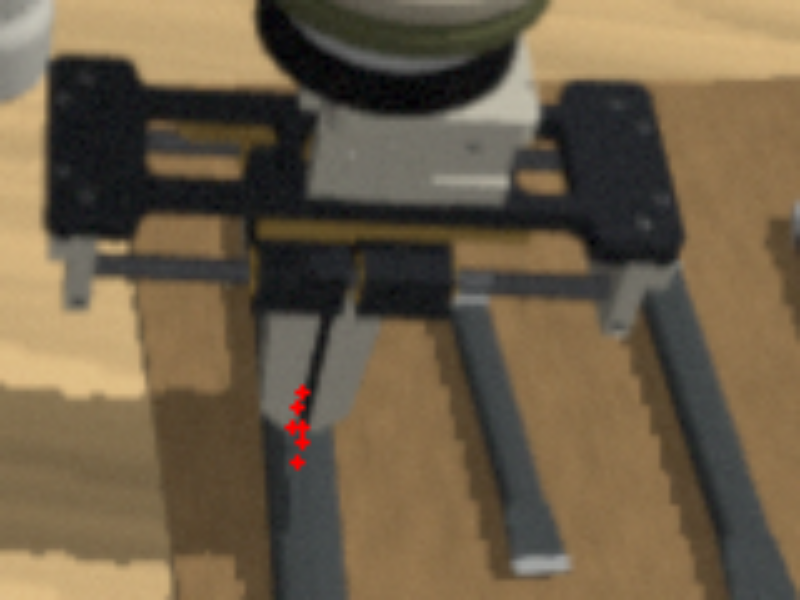

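The fingers closed on air. In both views the tips show about 10–15 mm higher than tip_reach says. I'll open and descend, feeling for contact.

```bash
python3 -m creep '[[0,0,0,0,118],[0,-0.001,0,0,118],[0,0,0,0,118],[0,0,0,0,118],[0,0,0.003,0,118],[0,0,0.003,0,118],[0,0,0,0,118]]'
python3 - <<'E'
from h import *
s=read_state();M=R.from_rotvec(s["orientation"]).as_matrix()
print(s["t"],s["opening"],s["tool_pos"],s["force"])
P=camera_params("wrist")
im=read_camera("wrist")[:,:,::-1].copy(); sc=read_camera("scene")[:,:,::-1].copy()
cv2.imwrite("pics/w4.png",cv2.resize(im[200:440,160:480],(800,600))); cv2.imwrite("pics/s4.png",cv2.resize(sc[190:310,330:490],(800,600)))
E
```

```text
t: 5.55
tool_pos: [0.577, 0.1478, 0.0088]
orientation: [3.137, 0.172, -0.002]
force: [0.1, -0.1, -0.4]
opening: 0.0427
5.55 0.04271334451689905 [0.57704849 0.14784426 0.0087601 ] [ 0.09021078 -0.07931161 -0.43334655]
```

View pics/w4.png

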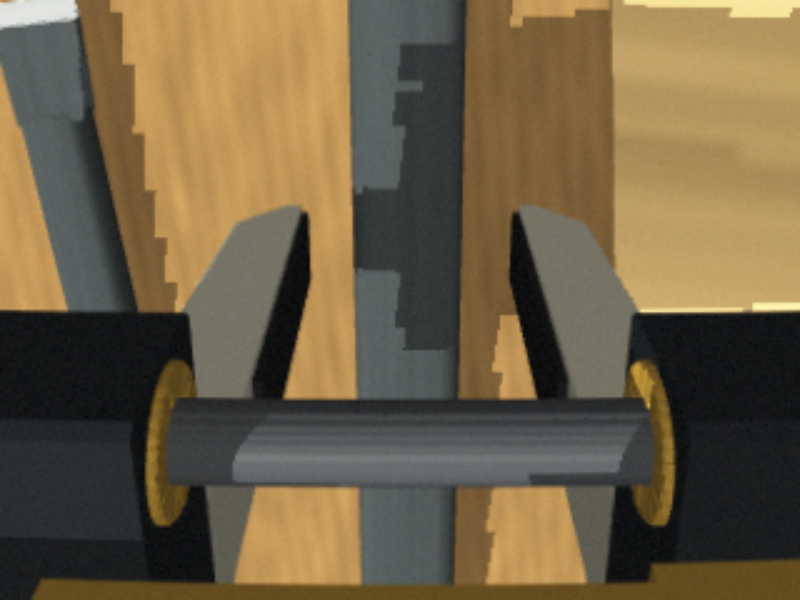

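View pics/s4.png

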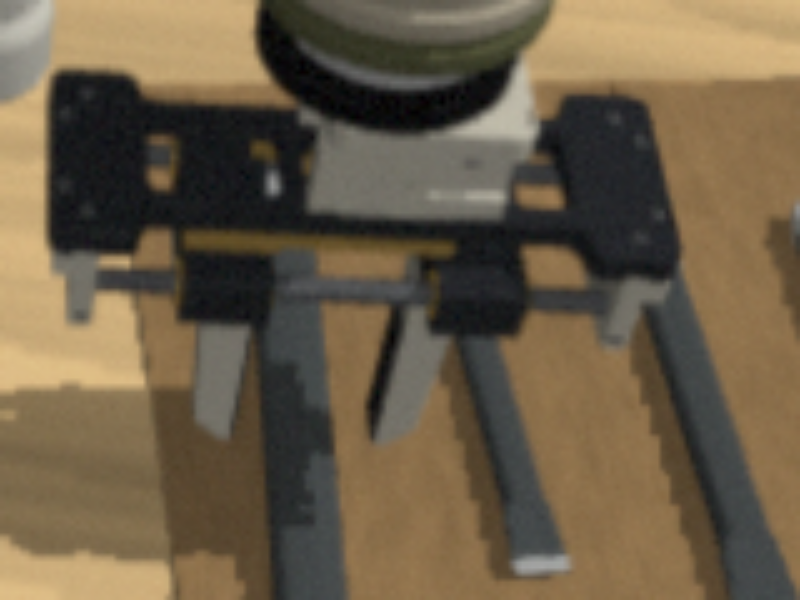

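```bash
python3 -m creep '[[0,0,0.002,0,118],[0,0,0.002,0,118],[0,0,0,0,118]]'; python3 -m creep '[[0,0,0.002,0,118],[0,0,0,0,118]]';  python3 - <<'E'
from h import *
im=read_camera("scene")[:,:,::-1]; cv2.imwrite("pics/s5.png",cv2.resize(im[190:310,330:490],(800,600)))
E
```

```text
t: 5.9
tool_pos: [0.5774, 0.1479, 0.0052]
orientation: [3.137, 0.172, -0.001]
force: [-0.3, 0.0, -0.2]
opening: 0.05
t: 6.07
tool_pos: [0.5775, 0.1479, 0.0033]
orientation: [3.137, 0.172, -0.001]
force: [-0.8, -0.7, 0.3]
opening: 0.0499
```

View pics/s5.png

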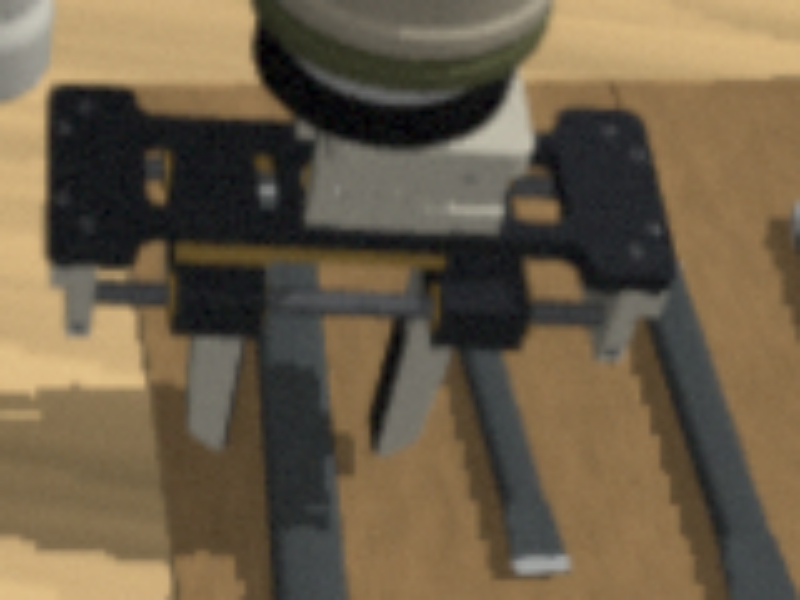

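```bash
python3 -m creep '[[0,0,0.002,0,118],[0,0,0,0,118]]';python3 -m creep '[[0,0,0.002,0,118],[0,0,0,0,118]]'
```

```text
t: 6.28
tool_pos: [0.5776, 0.1479, 0.0014]
orientation: [3.137, 0.172, -0.0]
force: [-0.7, -0.4, -0.7]
opening: 0.05
t: 6.45
tool_pos: [0.5775, 0.1479, -0.0006]
orientation: [3.137, 0.172, -0.001]
force: [0.9, 0.4, 0.5]
opening: 0.0496
```

```bash
python3 -m creep '[[0,0,0.001,0,118],[0,0,0,0,118]]';python3 -m creep '[[0,0,0.001,0,118],[0,0,0,0,118]]';python3 -m creep '[[0,0,0.001,0,118],[0,0,0,0,118]]'
```

```text
t: 6.62
tool_pos: [0.5776, 0.148, -0.0015]
orientation: [3.137, 0.172, -0.0]
force: [0.8, 0.1, 0.2]
opening: 0.0503
t: 6.78
tool_pos: [0.5776, 0.148, -0.0024]
orientation: [3.137, 0.172, -0.0]
force: [-0.6, -1.1, -0.5]
opening: 0.0501
t: 6.95
tool_pos: [0.5776, 0.148, -0.0034]
orientation: [3.137, 0.172, -0.0]
force: [0.0, -0.4, -0.0]
opening: 0.0503
```

```bash
python3 -m creep '[[0,0,0.001,0,118],[0,0,0,0,118]]';python3 -m creep '[[0,0,0.001,0,118],[0,0,0,0,118]]'; python3 -m creep '[[0,0,0,0,255],[0,0,0,0,255],[0,0,0,0,255],[0,0,0,0,255],[0,0,0,0,255],[0,0,0,0,255]]' 55
```

```text
t: 7.12
tool_pos: [0.5776, 0.148, -0.0044]
orientation: [3.137, 0.172, -0.0]
force: [0.1, -0.6, 0.6]
opening: 0.0503
t: 7.28
tool_pos: [0.5776, 0.148, -0.0055]
orientation: [3.137, 0.172, -0.0]
force: [0.4, -0.0, -0.3]
opening: 0.0499
t: 7.78
tool_pos: [0.5778, 0.148, -0.0052]
orientation: [-3.137, -0.172, -0.0]
force: [-0.2, 0.5, 0.7]
opening: 0.0232
```

```bash
python3 -m creep '[[0,0,0,0,255],[0,0,0,0,255]]'; python3 -m creep '[[0,0,-0.01,0,255],[0,0,-0.02,0,255],[0,0,-0.03,0,255],[0,0,0,0,255]]'
python3 - <<'E'
from h import *
delta([.5547,-.121,.13],np.radians(4.7))
s=read_state(); print(s["wrist_torque"])
im=read_camera("scene")[:,:,::-1]; cv2.imwrite("pics/s6.png",im)
im=read_camera("wrist")[:,:,::-1]; cv2.imwrite("pics/w6.png",im)
E
```

```text
t: 7.95
tool_pos: [0.5777, 0.1481, -0.0052]
orientation: [-3.137, -0.172, -0.0]
force: [0.1, 0.9, -0.2]
opening: 0.023
t: 8.28
tool_pos: [0.5808, 0.1485, 0.0604]
orientation: [-3.136, -0.172, -0.011]
force: [2.4, 0.5, -4.6]
opening: 0.023
t 8.28 pos [0.5808 0.1485 0.0604] yaw 0.1098 tilt [0.0069 0.0011] op 0.0230 F [ 2.4  0.5 -4.6]
shift [-0.055  0.265 -0.07 ] twist 0.0278 q [ 0.16  0.24  1.65 -0.    1.25  1.63]
[ 0.08574931 -0.31467096 -0.03758168]
```

View pics/s6.png

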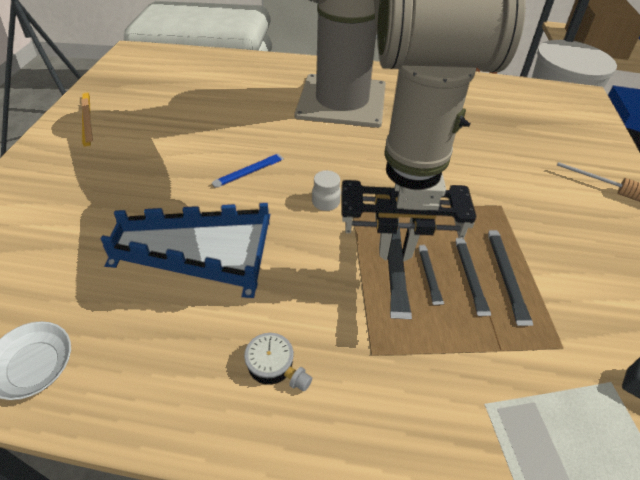

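View pics/w6.png

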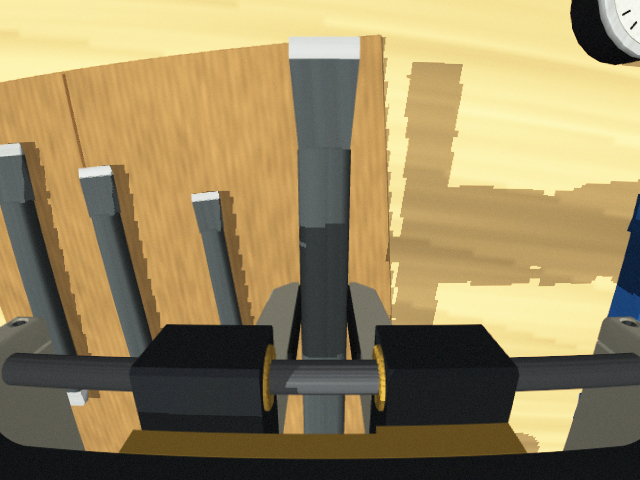

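```bash
python3 -m creep '[[0,0,-0.03,0,255],[0,0,-0.03,0,255],[-0.005,0.025,-0.01,0,255],[-0.007,0.035,0,0,255],[-0.007,0.035,0,0,255],[-0.007,0.035,0,0,255],[-0.007,0.035,0,0,255],[-0.007,0.035,0,0,255],[-0.007,0.035,0,0.028,255],[-0.005,0.02,0,0,255],[-0.003,0.01,0,0,255],[0,0,0,0,255]]';python3 -m creep '[[0,0,0,0,255],[0,0,0,0,255]]'
python3 - <<'E'
from h import *
delta([.5547,-.121,.026],np.radians(4.7))
for n in("wrist","scene"):
  cv2.imwrite(f"pics/{n}7.png",read_camera(n)[:,:,::-1])
E
```

```text
t: 9.38
tool_pos: [0.5492, -0.1232, 0.1222]
orientation: [-3.138, -0.124, 0.006]
force: [-0.8, 0.9, -7.0]
opening: 0.0234
t: 9.55
tool_pos: [0.5507, -0.12, 0.1235]
orientation: [-3.138, -0.129, 0.003]
force: [-0.3, 0.2, -6.4]
opening: 0.0237
t 9.55 pos [ 0.5507 -0.12    0.1235] yaw 0.0825 tilt [-0.0018  0.0012] op 0.0237 F [-0.3  0.2 -6.4]
shift [0.0041 0.0015 0.0975] twist 0.0004 q [-0.31  0.09  1.69  0.    1.36  1.18]
```

View pics/wrist7.png

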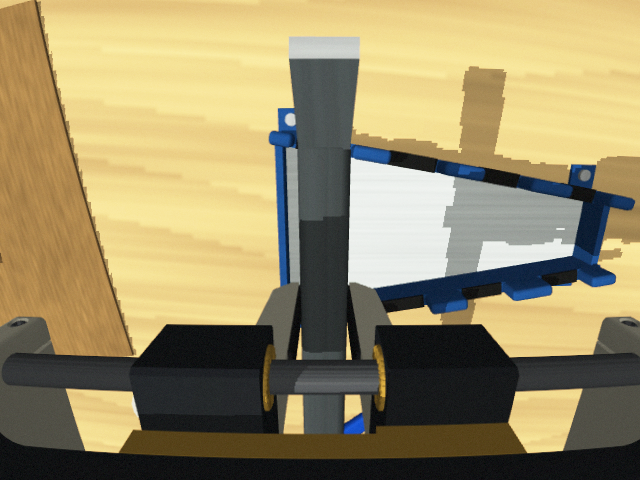

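View pics/scene7.png

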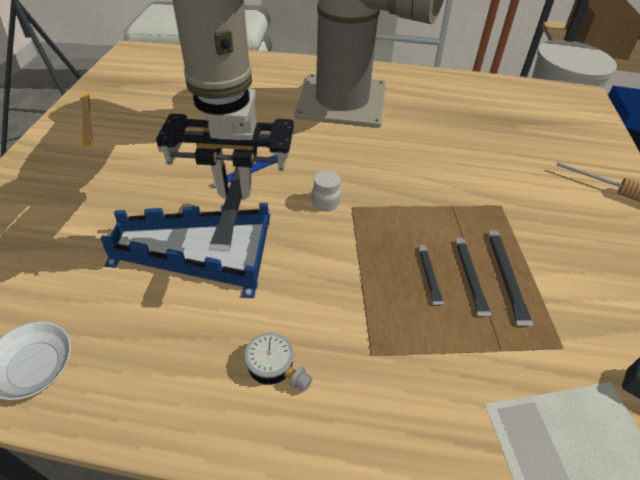

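```bash
cat >> h.py <<'E'
RYAW=np.radians(4.736); S1=np.array([.5715,-.3243])
SEP={1:.074,2:.097,3:.120,4:.142}
def slot(i):
    c,s=np.cos(RYAW),np.sin(RYAW); return S1+np.array([-s,c])*.068*(i-1)
def overlay(cam,name,box=None,P=None):
    P=P or camera_params(cam); im=read_camera(cam)[:,:,::-1].copy()
    c,s=np.cos(RYAW),np.sin(RYAW)
    for i in SEP:
        for sg in(1,-1):
            for w in(-1,1):
                X=slot(i)+np.array([c,s])*sg*SEP[i]/2+np.array([-s,c])*w*(.0135+.0015*i+.0015)
                p=proj(cam,np.r_[X,.034],P)[0]; cv2.circle(im,tuple(int(v) for v in p.round()),1,(0,0,255),-1)
    if box: im=im[box[1]:box[3],box[0]:box[2]]; f=min(800/im.shape[1],600/im.shape[0]); im=cv2.resize(im,None,fx=f,fy=f)
    cv2.imwrite(name,im)
E
python3 - <<'E'
from h import *
overlay("wrist","pics/w8.png",(250,90,640,340)); overlay("top","pics/t8.png",(345,180,505,300)); overlay("scene","pics/s8.png",(90,180,290,310))
E
```

```text
(no output)
```

View pics/w8.png

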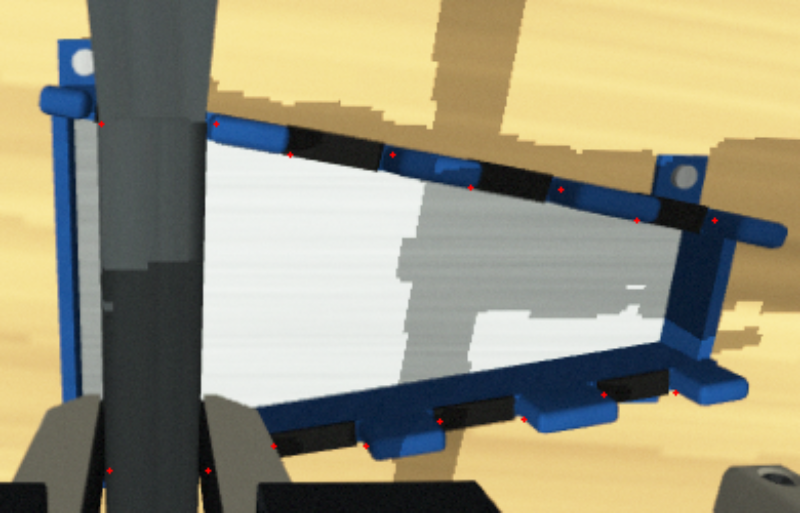

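View pics/s8.png

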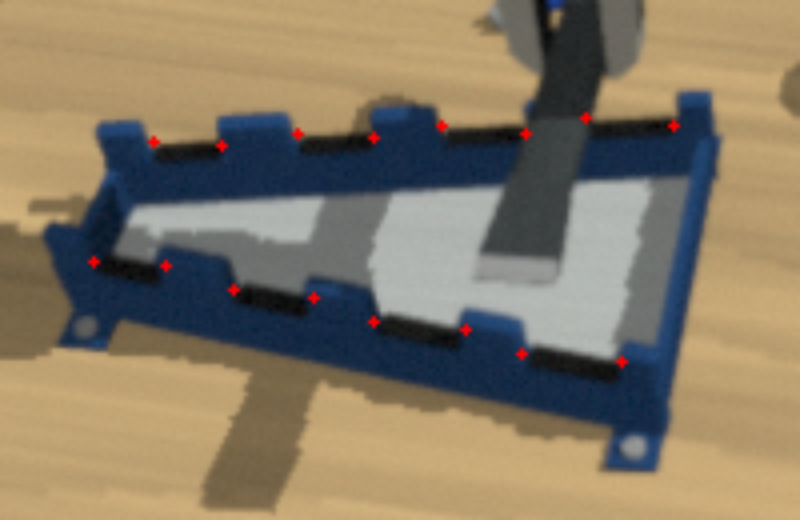

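```bash
python3 -m creep '[[0.003,0,0.02,0,255],[0.002,0.001,0.025,0,255],[0,0,0.02,0,255],[0,0,0.007,0,255],[0,0,0,0,255],[0,0,0,0,255]]'
python3 - <<'E'
from h import *
delta([.556,-.121,.026],np.radians(4.7))
overlay("wrist","pics/w9.png"); overlay("top","pics/t9.png",(345,180,505,300)); overlay("scene","pics/s9.png",(90,160,290,310))
E
```

```text
t: 10.3
tool_pos: [0.5564, -0.1216, 0.0531]
orientation: [-3.139, -0.129, 0.0]
force: [0.4, 0.5, -5.9]
opening: 0.0234
t 10.30 pos [ 0.5564 -0.1216  0.0531] yaw 0.0822 tilt [-0.0003  0.0001] op 0.0234 F [ 0.4  0.5 -5.9]
shift [-0.0003 -0.0006  0.0271] twist 0.0002 q [-0.31  0.18  1.73  0.    1.23  1.18]
```

View pics/w9.png

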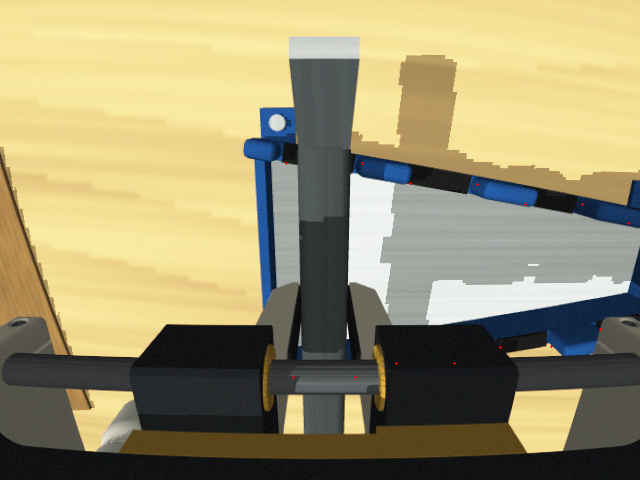

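View pics/s9.png

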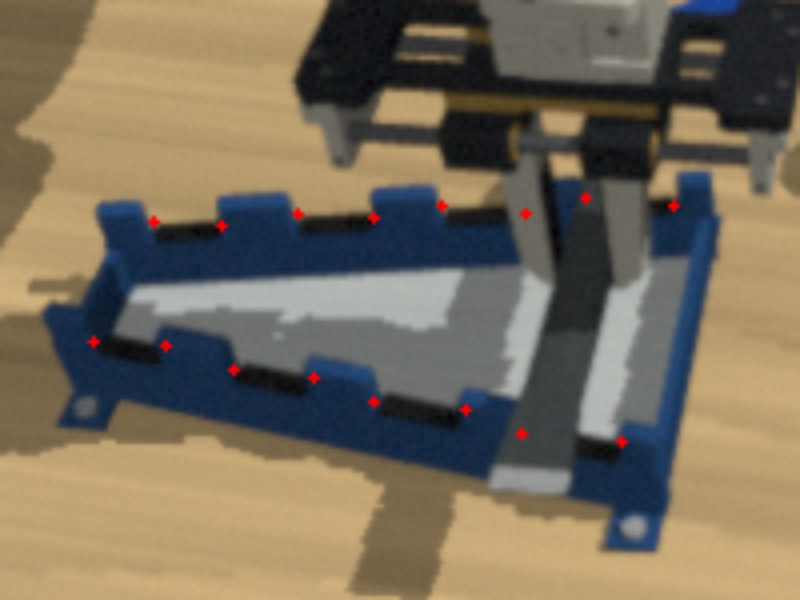

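View pics/t9.png

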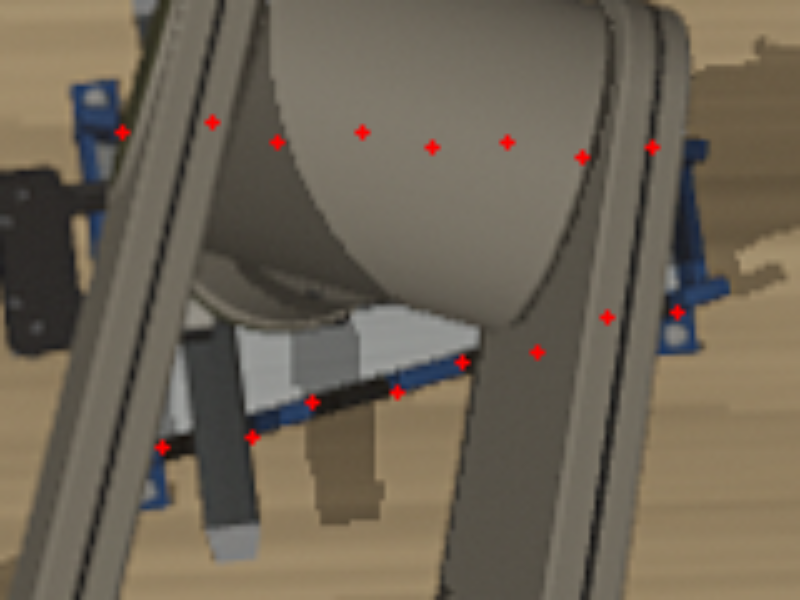

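Run:
```python
from h import *
for z in(.061,.067,.074):
  print(z,onz("top",[345+232/5,180+560/5],z).round(4), onz("top",[345+224/5,180+440/5],z).round(4),onz("scene",[90+530/4,160+490/4],z).round(4))
```

```text
0.061 [[ 0.4305 -0.1328  0.061 ]] [[ 0.4824 -0.1315  0.061 ]] [[ 0.6751 -0.1142  0.061 ]]
0.067 [[ 0.4307 -0.1319  0.067 ]] [[ 0.4823 -0.1306  0.067 ]] [[ 0.6793 -0.1122  0.067 ]]
0.074 [[ 0.4309 -0.1309  0.074 ]] [[ 0.4821 -0.1296  0.074 ]] [[ 0.6843 -0.1098  0.074 ]]
```

```bash
python3 -m creep '[[0.001,0,0.01,0,255],[0,0,0.008,0,255],[0,0,0.004,0,255],[0,0,0,0,255],[0,0,0,0,255]]';python3 -m creep '[[0,0,0.002,0,255],[0,0,0,0,255]]'; python3 -m creep '[[0,0,0.002,0,255],[0,0,0,0,255]]'
```

```text
t: 10.87
tool_pos: [0.5565, -0.1216, 0.0298]
orientation: [-3.138, -0.128, 0.003]
force: [-0.2, -0.5, -5.9]
opening: 0.023
t: 11.03
tool_pos: [0.5574, -0.1219, 0.0287]
orientation: [3.139, 0.128, 0.0]
force: [-0.3, -0.2, -7.3]
opening: 0.0234
t: 11.2
tool_pos: [0.5573, -0.1218, 0.0266]
orientation: [3.139, 0.128, -0.0]
force: [-0.3, -0.2, -7.6]
opening: 0.0231
```

```bash
python3 -m creep '[[0,0,0.001,0,255],[0,0,0,0,255]]';python3 -m creep '[[0,0,0.001,0,255],[0,0,0,0,255]]'; python3 -m creep '[[0,0,0.001,0,255],[0,0,0,0,255]]'
```

```text
t: 11.37
tool_pos: [0.5575, -0.1219, 0.0258]
orientation: [3.139, 0.128, 0.001]
force: [0.4, 0.2, -6.3]
opening: 0.0236
t: 11.53
tool_pos: [0.5575, -0.1219, 0.0258]
orientation: [3.139, 0.128, 0.001]
force: [-4.4, 1.6, 4.0]
opening: 0.0234
t: 11.7
tool_pos: [0.5576, -0.1219, 0.0257]
orientation: [3.139, 0.129, 0.0]
force: [-9.3, 2.4, 12.0]
opening: 0.0239
```

```bash
python3 -m creep '[[0,0,-0.002,0,140],[0,0,0,0,140],[0,0,0,0,140],[0,0,0,0,140],[0,0,-0.01,0,140],[0,0,-0.03,0,118],[0,0,-0.03,0,118],[0,0,-0.035,0,118],[0,0,-0.02,0,118],[0,0,0,0,118]]'
python3 - <<'E'
from h import *
delta([.5375,.355,.14],np.radians(8.8))
overlay("scene","pics/s10.png",(90,160,290,310))
E
```

```text
t: 12.53
tool_pos: [0.5609, -0.1229, 0.1581]
orientation: [3.135, 0.128, 0.015]
force: [0.9, -0.1, 0.7]
opening: 0.0499
t 12.53 pos [ 0.5609 -0.1229  0.1581] yaw 0.0818 tilt [ 0.0099 -0.0031] op 0.0499 F [ 0.9 -0.1  0.7]
shift [ 0.0155 -0.4783  0.0164] twist -0.0718 q [-0.31  0.08  1.64  0.    1.42  1.18]
```

View pics/s10.png

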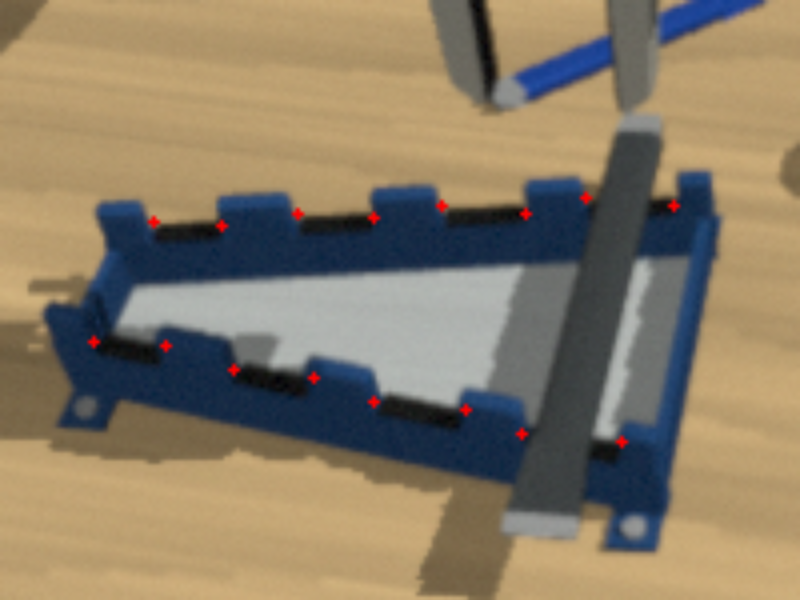

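Chisel_250 lies in both slot 4 notches at scene crop (640,200) and (555,440). Next is the 210.

```bash
python3 -m creep '[[0,-0.025,0,0,118],[0.001,-0.04,0,0,118],[0.001,-0.04,0,0,118],[0.001,-0.04,0,0,118],[0.001,-0.04,0,0,118],[0.001,-0.04,0,0,118],[0.002,-0.04,0,0,118],[0.002,-0.04,0,0,118],[0.002,-0.04,0,0,118],[0.002,-0.04,0,0,118],[0.002,-0.04,0,0,118],[0.002,-0.035,0,-0.072,118]]'; python3 -m creep '[[0,-0.014,0,0,118],[0,0,0,0,118],[0,0,0,0,118]]'
python3 - <<'E'
from h import *
delta([.5375,.355,.03],np.radians(8.8))
P=camera_params("wrist"); im=read_camera("wrist"); cv2.imwrite("pics/w11.png",im[:,:,::-1])
for r in silhouettes("wrist","chisel_250"):
        ys,xs=np.nonzero(r["region"]); z=.015
        X=onz("wrist",np.c_[xs,ys],z,P)[:,:2]; c,sz,a=cv2.minAreaRect(X.astype(np.float32)*1000)
        _,_,V=np.linalg.svd(X-X.mean(0),full_matrices=False)
        print(round(r["confidence"],2),np.round(r["pixel"]),"c",np.round(c,1),np.round(sz,1),"yaw",round(np.degrees(np.arctan2(V[0,1],V[0,0]))%180,1))
E
```

```text
t: 13.58
tool_pos: [0.5351, 0.3402, 0.149]
orientation: [3.132, 0.241, -0.004]
force: [0.7, -0.0, 0.5]
opening: 0.0503
t: 13.83
tool_pos: [0.5336, 0.3517, 0.1492]
orientation: [3.131, 0.242, -0.003]
force: [-0.2, -0.7, -0.5]
opening: 0.0499
t 13.83 pos [0.5336 0.3517 0.1492] yaw 0.1544 tilt [-0.002  -0.0017] op 0.0499 F [-0.2 -0.7 -0.5]
shift [ 0.0047 -0.0029  0.1192] twist 0.0008 q [ 0.5   0.27  1.44 -0.    1.44  1.92]
0.79 [389. 206.] c [559.  296.2] [144.5  21. ] yaw 11.1
0.73 [577. 391.] c [382.2  32.6] [20.5  9.9] yaw 16.2
0.7 [464. 215.] c [557.2 223.8] [128.3  19.1] yaw 12.3
0.63 [315. 210.] c [536.8 358.6] [207.6  26.5] yaw 8.7
```

View pics/w11.png

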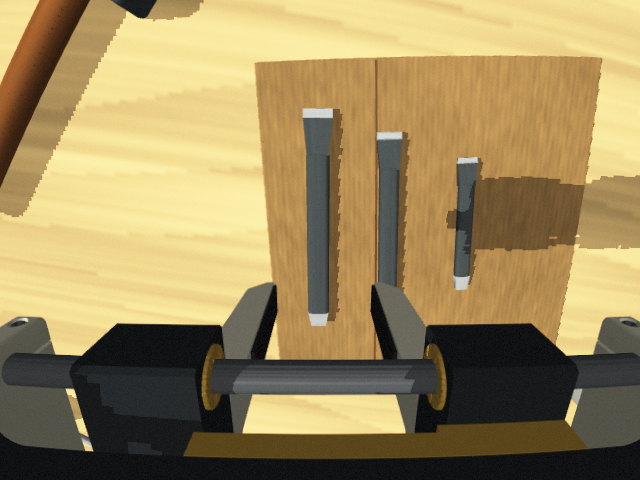

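```bash
python3 -m creep '[[0.004,-0.004,0.03,0,118],[0,0,0.04,0,118],[0,0,0.03,0,118],[0,0,0.02,0,118],[0,0,0.01,0,118],[0,0,0,0,118],[0,0,0,0,118]]';  python3 - <<'E'
from h import *
delta([.5375,.356,-.005],np.radians(8.8))
im=read_camera("wrist"); cv2.imwrite("pics/w12.png",im[:,:,::-1])
E
```

```text
t: 14.52
tool_pos: [0.5384, 0.3555, 0.0213]
orientation: [3.132, 0.239, 0.0]
force: [0.3, -0.2, 0.9]
opening: 0.0501
t 14.52 pos [0.5384 0.3555 0.0213] yaw 0.1522 tilt [ 0.0001 -0.0001] op 0.0501 F [ 0.3 -0.2  0.9]
shift [-0.0008 -0.0006  0.0263] twist -0.0013 q [ 0.5   0.4   1.52 -0.    1.22  1.92]
```

View pics/w12.png

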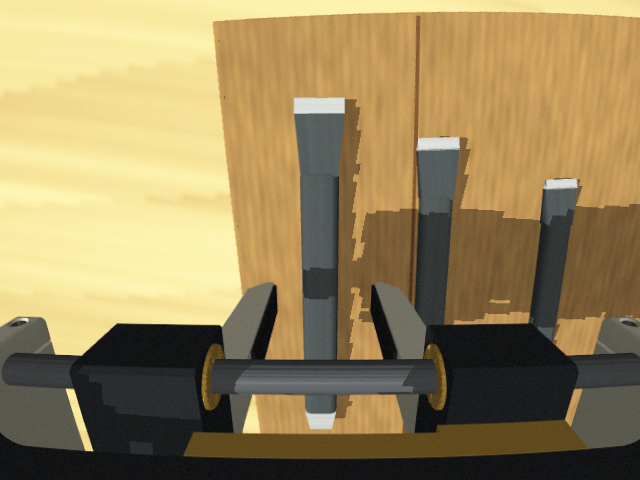

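```bash
python3 -m creep '[[0,-0.001,0.012,0,118],[0,0,0.008,0,118],[0,0,0.004,0,118],[0,0,0,0,118],[0,0,0.002,0,118],[0,0,0,0,118]]'; python3 -m creep '[[0,0,0,0,255],[0,0,0,0,255],[0,0,0,0,255],[0,0,0,0,255],[0,0,0,0,255],[0,0,0,0,255],[0,0,0,0,255],[0,0,0,0,255],[0,0,0,0,255]]' 55;python3 -m creep '[[0,0,-0.01,0,255],[0,0,-0.02,0,255],[0,0,-0.04,0,255],[0,0,-0.04,0,255],[0,0,-0.02,0,255],[0,0,0,0,255],[0,0,0,0,255]]'
python3 - <<'E'
from h import *
print(slot(3))
delta(np.r_[slot(3)+[.0015,.001],.13],RYAW)
im=read_camera("wrist"); cv2.imwrite("pics/w13.png",im[:,:,::-1])
im=read_camera("scene"); cv2.imwrite("pics/s13.png",im[:,:,::-1])
E
```

```text
t: 15.07
tool_pos: [0.5376, 0.3575, -0.0055]
orientation: [3.132, 0.242, -0.0]
force: [-0.7, -1.1, -0.3]
opening: 0.05
t: 15.82
tool_pos: [0.5378, 0.3575, -0.0051]
orientation: [-3.132, -0.241, -0.0]
force: [-0.9, 1.0, 1.4]
opening: 0.02
t: 16.4
tool_pos: [0.5384, 0.3578, 0.126]
orientation: [-3.131, -0.241, -0.004]
force: [-0.9, 0.8, -5.4]
opening: 0.0201
[ 0.5602712  -0.18876434]
t 16.40 pos [0.5384 0.3578 0.126 ] yaw 0.1539 tilt [0.0023 0.0012] op 0.0201 F [-0.9  0.8 -5.4]
shift [-0.0605  0.5427 -0.0046] twist 0.0712 q [ 0.51  0.3   1.45 -0.    1.39  1.92]
```

View pics/s13.png

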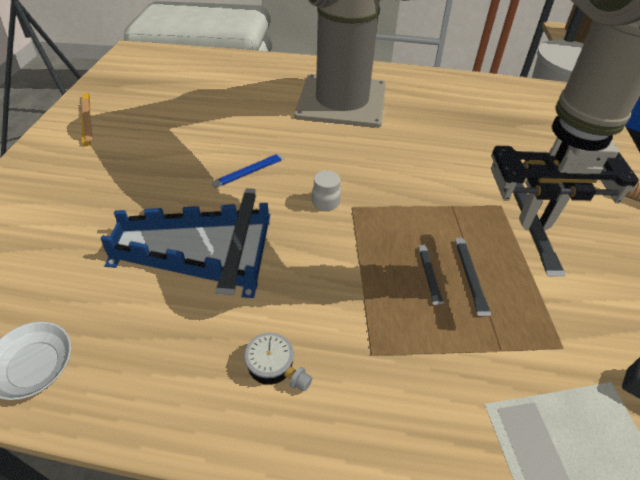

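```bash
python3 -m creep '[[-0.003,0.025,0,0,255],[-0.0045,0.04,0,0,255],[-0.0045,0.04,0,0,255],[-0.0045,0.04,0,0,255],[-0.0045,0.04,0,0,255],[-0.0045,0.04,0,0,255],[-0.0045,0.04,0,0,255],[-0.0045,0.04,0,0,255],[-0.0045,0.04,0,0,255],[-0.0045,0.04,0,0,255],[-0.0045,0.04,0,0,255],[-0.0045,0.04,0,0,255]]'; python3 -m creep '[[-0.0045,0.04,0,0,255],[-0.003,0.02,0,0.04,255],[0,0.01,0,0.031,255],[0,0,0,0,255],[0,0,0,0,255],[0,0,0,0,255]]'
python3 - <<'E'
from h import *
delta(np.r_[slot(3)+[.0015,.001],.026],RYAW)
E
```

```text
t: 17.5
tool_pos: [0.5546, -0.1115, 0.1214]
orientation: [-3.13, -0.241, 0.008]
force: [0.8, 1.3, -4.4]
opening: 0.0203
t: 18.0
tool_pos: [0.5592, -0.1788, 0.1232]
orientation: [-3.137, -0.133, 0.004]
force: [-0.2, -0.1, -4.3]
opening: 0.0203
t 18.00 pos [ 0.5592 -0.1788  0.1232] yaw 0.0845 tilt [-0.0023  0.0016] op 0.0203 F [-0.2 -0.1 -4.3]
shift [0.002  0.0093 0.0972] twist 0.0019 q [-0.4   0.15  1.62  0.    1.37  1.09]
```

```bash
python3 -m creep '[[0.002,0.009,0.015,0.002,255],[0,0,0.025,0,255],[0,0,0.02,0,255],[0,0,0.007,0,255],[0,0,0,0,255],[0,0,0,0,255],[0,0,0,0,255]]'
python3 - <<'E'
from h import *
delta(np.r_[slot(3)+[.0015,.001],.026],RYAW)
overlay("top","pics/t14.png",(345,180,505,300)); overlay("scene","pics/s14.png",(90,160,290,310))
E
```

```text
t: 18.58
tool_pos: [0.5639, -0.1891, 0.0594]
orientation: [3.138, 0.129, 0.003]
force: [-0.7, 0.7, -4.3]
opening: 0.0202
t 18.58 pos [ 0.5639 -0.1891  0.0594] yaw 0.0819 tilt [ 0.0021 -0.0008] op 0.0202 F [-0.7  0.7 -4.3]
shift [-0.002  -0.0015  0.0334] twist -0.0008 q [-0.41  0.23  1.66  0.    1.25  1.08]
```

View pics/t14.png

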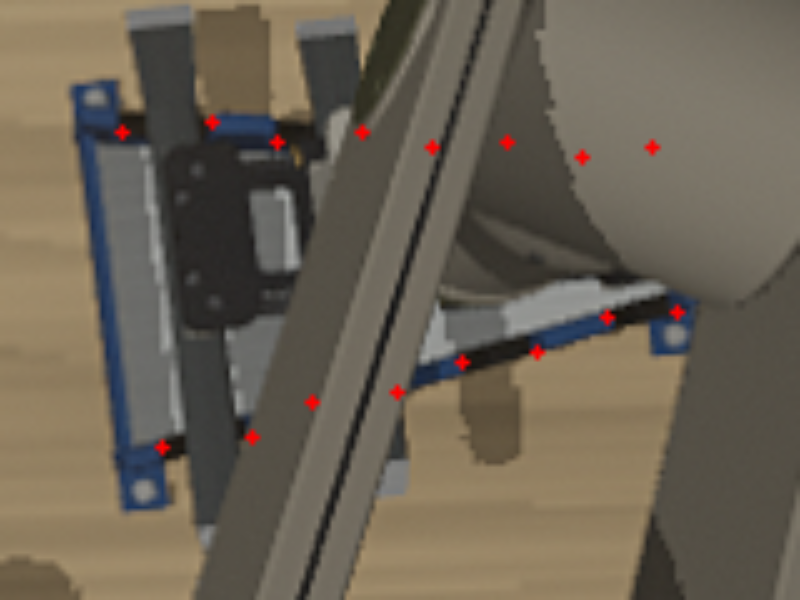

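View pics/s14.png

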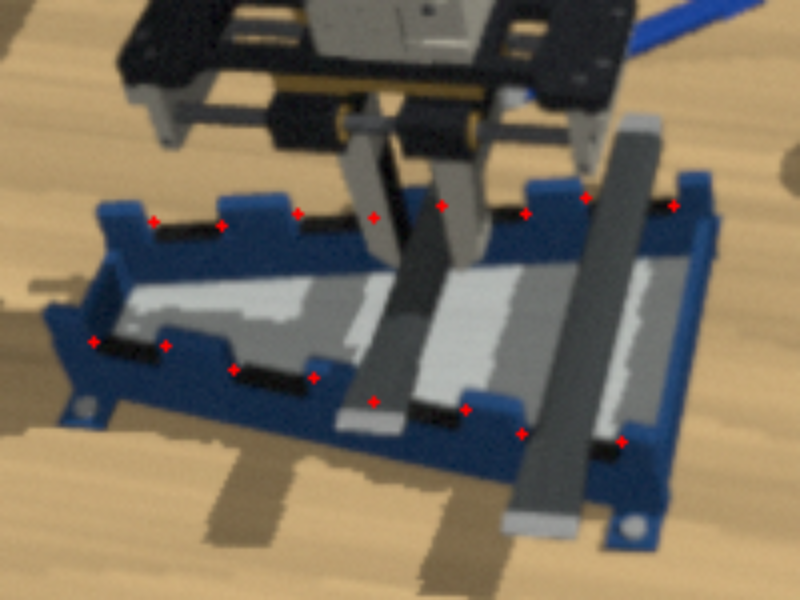

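Run:
```python
from h import *
for z in(.07,.078):
  a=onz("top",[345+393/5,180+495/5],z)[0];b=onz("top",[345+327/5,180+20/5],z)[0];c=onz("scene",[90+368/4,160+431/4],z)[0]
  print(z,a.round(4),b.round(4),c.round(4),((a+b)/2).round(4),np.linalg.norm(a-b).round(4),np.degrees(np.arctan2(*(b-a)[1::-1])).round(2))
print(slot(3))
```

```text
0.07 [ 0.4562 -0.2022  0.07  ] [ 0.6648 -0.184   0.07  ] [ 0.6646 -0.1825  0.07  ] [ 0.5605 -0.1931  0.07  ] 0.2094 5.0
0.078 [ 0.4563 -0.2004  0.078 ] [ 0.6631 -0.1824  0.078 ] [ 0.6705 -0.1788  0.078 ] [ 0.5597 -0.1914  0.078 ] 0.2076 5.0
[ 0.5602712  -0.18876434]
```

```bash
python3 -m creep '[[0,-0.003,0.008,0,255],[0,0,0.01,0,255],[0,0,0.006,0,255],[0,0,0.003,0,255],[0,0,0,0,255],[0,0,0,0,255]]';python3 -m creep '[[0,0,0.002,0,255],[0,0,0,0,255]]'; python3 -m creep '[[0,0,0.001,0,255],[0,0,0,0,255]]'
```

```text
t: 19.18
tool_pos: [0.562, -0.1862, 0.0301]
orientation: [-3.139, -0.127, 0.002]
force: [0.4, -0.4, -5.1]
opening: 0.0205
t: 19.35
tool_pos: [0.5626, -0.1864, 0.0288]
orientation: [3.139, 0.127, 0.001]
force: [0.1, 0.9, -4.3]
opening: 0.0202
t: 19.52
tool_pos: [0.5625, -0.1864, 0.0278]
orientation: [3.139, 0.127, 0.0]
force: [-0.6, -0.0, -4.3]
opening: 0.0203
```

```bash
python3 -m creep '[[0,0,0.001,0,255],[0,0,0,0,255]]';python3 -m creep '[[0,0,0.001,0,255],[0,0,0,0,255]]'; python3 -m creep '[[0,0,0.001,0,255],[0,0,0,0,255]]'
```

```text
t: 19.68
tool_pos: [0.5624, -0.1863, 0.0267]
orientation: [-3.139, -0.127, 0.0]
force: [-0.7, -0.4, -3.6]
opening: 0.0203
t: 19.85
tool_pos: [0.5627, -0.1864, 0.0259]
orientation: [3.139, 0.127, 0.001]
force: [-0.1, 0.2, -3.2]
opening: 0.02
t: 20.02
tool_pos: [0.5627, -0.1864, 0.0259]
orientation: [3.139, 0.127, 0.0]
force: [-5.2, 1.8, 5.7]
opening: 0.0202
```

```bash
python3 -m creep '[[0,0,-0.001,0,140],[0,0,0,0,140],[0,0,0,0,140],[0,0,0,0,140],[0,0,-0.01,0,140],[0,0,-0.03,0,118],[0,0,-0.03,0,118],[0,0,-0.035,0,118],[0,0,-0.02,0,118],[0,0,0,0,118]]'
python3 - <<'E'
from h import *
for u,v,u2,v2 in((228,143,280,433),(354,157,402,377)):
  a=onz("top",[140+u2/4,175+v2/4],.013)[0];b=onz("top",[140+u/4,175+v/4],.013)[0]
  print(((a+b)/2).round(4),np.linalg.norm(a-b).round(4),np.degrees(np.arctan2(*(b-a)[1::-1])).round(2))
delta([.547,.289,.14],np.radians(11))
overlay("scene","pics/s15.png",(90,160,290,310))
E
```

```text
t: 20.85
tool_pos: [0.566, -0.1878, 0.1584]
orientation: [3.134, 0.127, 0.015]
force: [0.7, -0.2, 0.8]
opening: 0.0501
[0.5446 0.2884 0.013 ] 0.1715 10.12
[0.5544 0.2158 0.013 ] 0.1308 11.81
t 20.85 pos [ 0.566  -0.1878  0.1584] yaw 0.0809 tilt [ 0.0097 -0.0042] op 0.0501 F [ 0.7 -0.2  0.8]
shift [ 0.0194 -0.4768  0.0162] twist -0.1111 q [-0.41  0.14  1.57  0.    1.42  1.08]
```

View pics/s15.png

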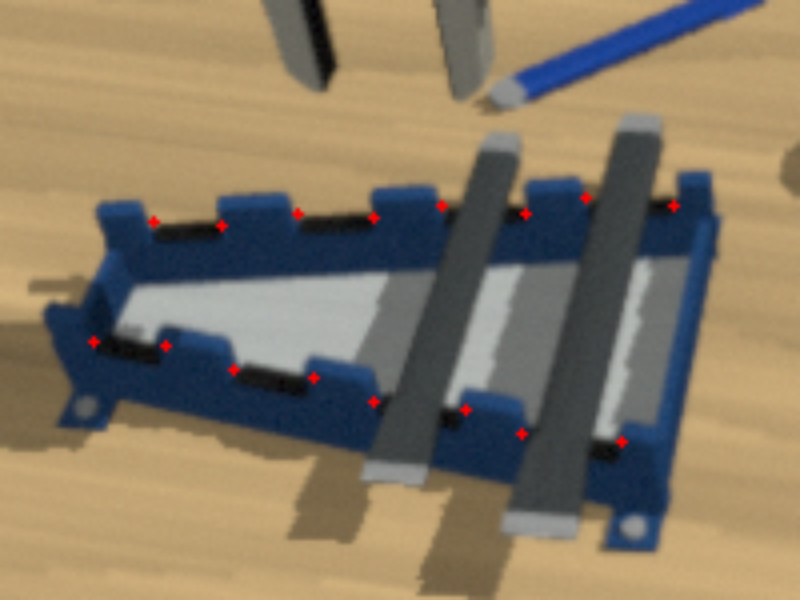

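Chisel_210 is seated in slot 3. Next is the 170.

```bash
python3 -m creep '[[0,-0.025,0,0,118],[0.0015,-0.04,0,0,118],[0.0015,-0.04,0,0,118],[0.0015,-0.04,0,0,118],[0.0015,-0.04,0,0,118],[0.0015,-0.04,0,0,118],[0.0015,-0.04,0,0,118],[0.0015,-0.04,0,0,118],[0.0015,-0.04,0,0,118],[0.0015,-0.04,0,0,118],[0.0015,-0.04,0,0,118],[0.002,-0.035,0,-0.05,118]]'; python3 -m creep '[[0,-0.015,0,-0.055,118],[0,0,0,0,118],[0,0,0,0,118],[0,0,0,0,118]]'
python3 - <<'E'
from h import *
delta([.546,.289,.02],.185)
P=camera_params("wrist"); im=read_camera("wrist"); cv2.imwrite("pics/w16.png",im[:,:,::-1])
for r in silhouettes("wrist","chisel_170"):
        ys,xs=np.nonzero(r["region"]); z=.014
        X=onz("wrist",np.c_[xs,ys],z,P)[:,:2]; c,sz,a=cv2.minAreaRect(X.astype(np.float32)*1000)
        _,_,V=np.linalg.svd(X-X.mean(0),full_matrices=False)
        print(round(r["confidence"],2),np.round(r["pixel"]),"c",np.round(c,1),np.round(sz,1),"yaw",round(np.degrees(np.arctan2(V[0,1],V[0,0]))%180,1))
E
```

```text
t: 21.9
tool_pos: [0.5407, 0.2758, 0.1493]
orientation: [3.134, 0.205, -0.003]
force: [0.7, -0.2, 0.6]
opening: 0.0501
t: 22.23
tool_pos: [0.5398, 0.2874, 0.1497]
orientation: [3.127, 0.289, -0.003]
force: [0.1, -0.6, -0.8]
opening: 0.05
t 22.23 pos [0.5398 0.2874 0.1497] yaw 0.1844 tilt [-0.0016 -0.0012] op 0.0500 F [ 0.1 -0.6 -0.8]
shift [ 0.0066 -0.0005  0.1296] twist -0.0006 q [ 0.41  0.2   1.52 -0.    1.42  1.79]
0.8 [319. 213.] c [547.1 293.4] [167.   20.1] yaw 11.1
0.79 [397. 214.] c [558.5 221.8] [126.9  17.7] yaw 12.5
```

View pics/w16.png

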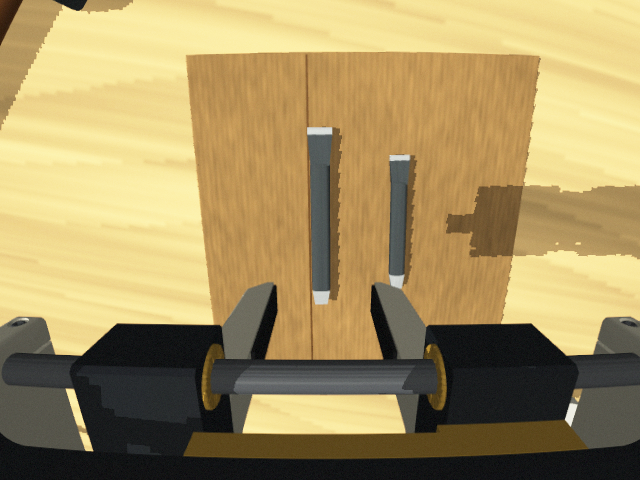

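```bash
python3 -m creep '[[0.006,-0.003,0.03,0,118],[0,0,0.04,0,118],[0,0,0.03,0,118],[0,0,0.02,0,118],[0,0,0.012,0,118],[0,0,0.01,0,118],[0,0,0.006,0,118],[0,0,0.004,0,118],[0,0,0.002,0,118],[0,0,0,0,118],[0,0,0,0,118]]';  python3 - <<'E'
from h import *
delta([.5375,.356,-.005],np.radians(8.8))
im=read_camera("wrist"); cv2.imwrite("pics/w17.png",im[:,:,::-1])
E
```

```text
t: 23.25
tool_pos: [0.5465, 0.2928, -0.0021]
orientation: [-3.128, -0.291, -0.003]
force: [0.3, 0.5, -0.2]
opening: 0.05
t 23.25 pos [ 0.5465  0.2928 -0.0021] yaw 0.1858 tilt [0.0016 0.0007] op 0.0500 F [ 0.3  0.5 -0.2]
shift [ 0.0028 -0.0637  0.0029] twist 0.0322 q [ 0.41  0.37  1.61 -0.    1.16  1.79]
```

View pics/w17.png

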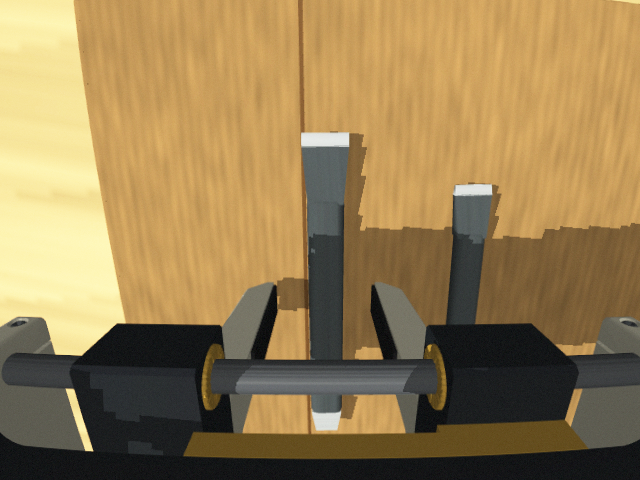

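```bash
python3 -m creep '[[0,0,0.002,0,118],[0,0,0,0,118],[0,0,0,0,255],[0,0,0,0,255],[0,0,0,0,255],[0,0,0,0,255],[0,0,0,0,255],[0,0,0,0,255],[0,0,0,0,255],[0,0,0,0,255],[0,0,0,0,255]]' 55;python3 -m creep '[[0,0,-0.01,0,255],[0,0,-0.02,0,255],[0,0,-0.04,0,255],[0,0,-0.04,0,255],[0,0,-0.02,0,255],[0,0,0,0,255],[0,0,0,0,255]]'
python3 - <<'E'
from h import *
delta(np.r_[slot(2)+[.0015,.003],.126],RYAW+.01)
im=read_camera("scene"); cv2.imwrite("pics/s18.png",im[:,:,::-1])
E
```

```text
t: 24.22
tool_pos: [0.5457, 0.2924, -0.0052]
orientation: [3.128, 0.291, 0.0]
force: [0.6, -0.7, 0.9]
opening: 0.017
t: 24.8
tool_pos: [0.5467, 0.293, 0.1266]
orientation: [-3.127, -0.291, -0.005]
force: [0.7, 0.1, -3.4]
opening: 0.0171
t 24.80 pos [0.5467 0.293  0.1266] yaw 0.1859 tilt [0.0032 0.0015] op 0.0171 F [ 0.7  0.1 -3.4]
shift [-8.06e-02  5.41e-01 -1.00e-04] twist 0.0932 q [0.41 0.23 1.53 0.   1.38 1.79]
```

View pics/s18.png

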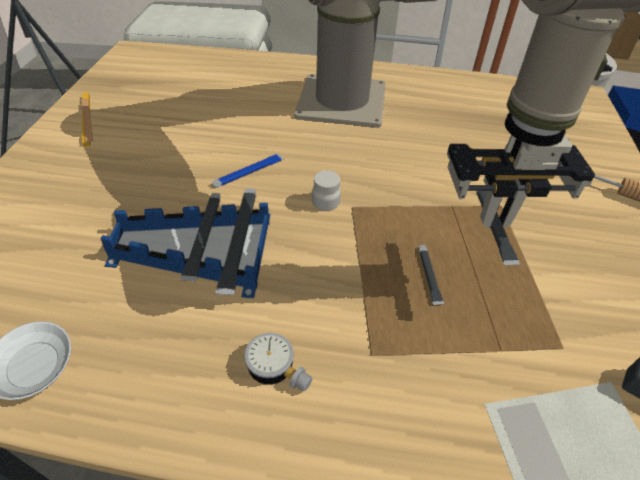

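```bash
python3 -m creep '[[-0.004,0.025,0,0,255],[-0.006,0.04,0,0,255],[-0.006,0.04,0,0,255],[-0.006,0.04,0,0,255],[-0.006,0.04,0,0,255],[-0.006,0.04,0,0,255],[-0.006,0.04,0,0,255],[-0.006,0.04,0,0,255],[-0.006,0.04,0,0,255],[-0.006,0.04,0,0,255],[-0.006,0.04,0,0,255],[-0.006,0.04,0,0,255]]'; python3 -m creep '[[-0.006,0.04,0,0,255],[-0.004,0.025,0,0.05,255],[0,0.01,0,0.043,255],[0,0,0,0,255],[0,0,0,0,255],[0,0,0,0,255],[0,0,0,0,255]]'
python3 - <<'E'
from h import *
delta(np.r_[slot(2)+[.0015,.003],.06],RYAW+.01)
E
```

```text
t: 25.85
tool_pos: [0.5604, -0.1786, 0.1212]
orientation: [-3.125, -0.291, 0.007]
force: [0.9, 0.3, -2.5]
opening: 0.0173
t: 26.43
tool_pos: [0.5658, -0.2514, 0.1236]
orientation: [-3.137, -0.149, 0.003]
force: [1.3, -0.3, -2.1]
opening: 0.0172
t 26.43 pos [ 0.5658 -0.2514  0.1236] yaw 0.0951 tilt [-0.0017  0.0013] op 0.0172 F [ 1.3 -0.3 -2.1]
shift [0.0015 0.0023 0.0635] twist 0.0025 q [-0.5   0.24  1.53  0.    1.38  0.97]
```

```bash
python3 -m creep '[[0.001,0.001,0.015,0.002,255],[0,0,0.025,0,255],[0,0,0.02,0,255],[0,0,0.007,0,255],[0,0,0,0,255],[0,0,0,0,255],[0,0,0,0,255]]'
python3 - <<'E'
from h import *
delta(np.r_[slot(2)+[.0015,.003],.026],RYAW+.01)
overlay("top","pics/t19.png",(345,180,505,300)); overlay("scene","pics/s19.png",(90,160,290,310))
E
```

```text
t: 27.02
tool_pos: [0.5685, -0.2541, 0.0595]
orientation: [3.137, 0.144, 0.003]
force: [-0.4, 0.2, -2.4]
opening: 0.0172
t 27.02 pos [ 0.5685 -0.2541  0.0595] yaw 0.0916 tilt [ 0.0022 -0.0011] op 0.0172 F [-0.4  0.2 -2.4]
shift [-0.0011 -0.0008  0.0335] twist -0.0011 q [-0.5   0.3   1.57  0.    1.27  0.98]
```

View pics/t19.png

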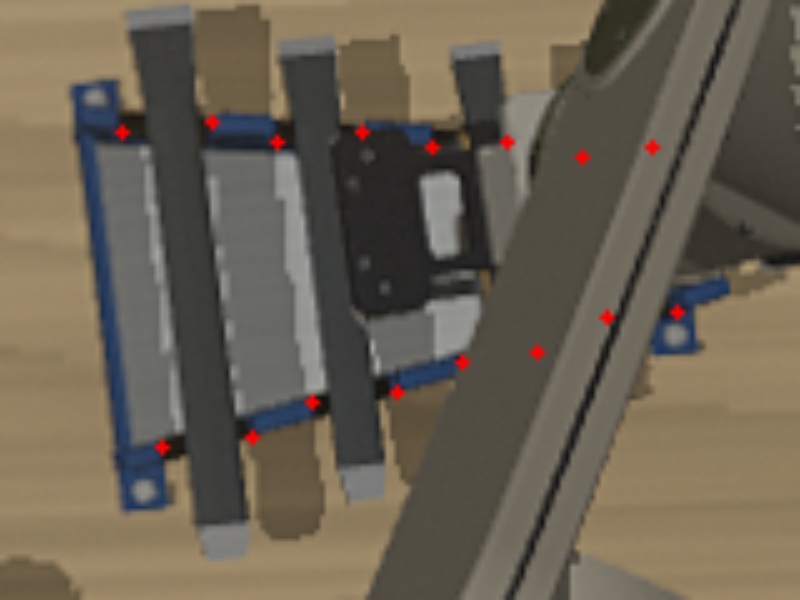

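View pics/s19.png

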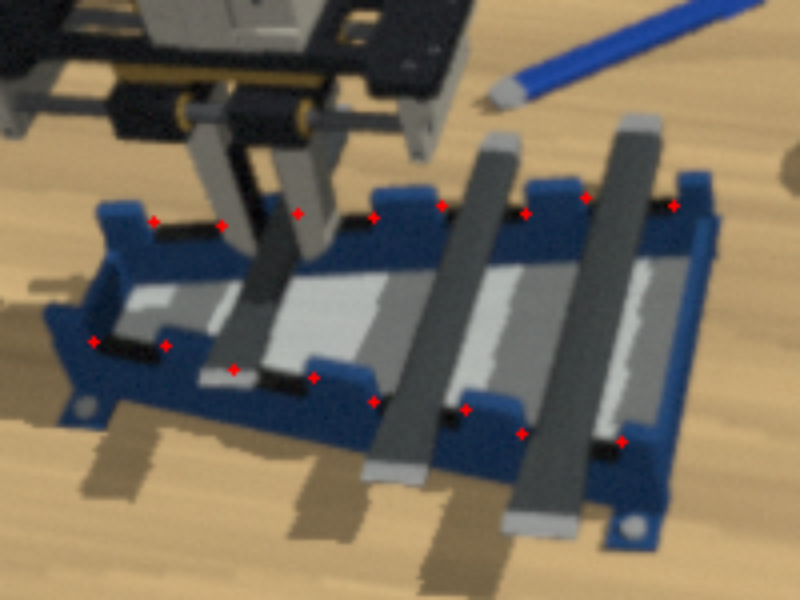

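Run:
```python
from h import *
for z in(.07,.078):
  print(onz("top",[345+474/5,180+46/5],z)[0].round(4),onz("scene",[90+230/4,160+386/4],z)[0].round(4))
print(slot(2)+.085*np.array([np.cos(RYAW),np.sin(RYAW)]))
for n,a,b in(("250",(160,6),(224,558)),("210",(307,38),(364,500))):
  a=onz("top",[345+a[0]/5,180+a[1]/5],.045)[0];b=onz("top",[345+b[0]/5,180+b[1]/5],.045)[0]; print(n,((a+b)/2).round(4),np.degrees(np.arctan2(*(a-b)[1::-1])),np.linalg.norm(a-b))
print(slot(4),slot(3))
```

```text
[ 0.6515 -0.2486  0.07  ] [ 0.6522 -0.2458  0.07  ]
[ 0.6499 -0.2464  0.078 ] [ 0.6583 -0.2411  0.078 ]
[ 0.65059539 -0.24951417]
250 [ 0.5548 -0.1227  0.045 ] 4.139513227694169 0.24831598244212258
210 [ 0.5583 -0.1872  0.045 ] 4.189435622499733 0.2083606515504187
[ 0.5546568  -0.12099652] [ 0.5602712  -0.18876434]
```

```bash
python3 -m creep '[[0,0,0.008,0,255],[0,0,0.01,0,255],[0,0,0.006,0,255],[0,0,0.003,0,255],[0,0,0.001,0,255],[0,0,0,0,255],[0,0,0,0,255]]';python3 -m creep '[[0,0,0.002,0,255],[0,0,0,0,255]]'; python3 -m creep '[[0,0,0.001,0,255],[0,0,0,0,255]]'
```

```text
t: 27.7
tool_pos: [0.5674, -0.254, 0.0298]
orientation: [3.138, 0.143, 0.0]
force: [0.7, 0.1, -2.0]
opening: 0.0175
t: 27.87
tool_pos: [0.5675, -0.2541, 0.0279]
orientation: [3.138, 0.143, 0.001]
force: [-0.4, -0.5, -2.8]
opening: 0.0172
t: 28.03
tool_pos: [0.5674, -0.254, 0.0267]
orientation: [3.138, 0.143, 0.0]
force: [0.4, 0.0, -2.6]
opening: 0.0172
```

```bash
python3 -m creep '[[0,0,0.001,0,255],[0,0,0,0,255]]';python3 -m creep '[[0,0,0.001,0,255],[0,0,0,0,255]]'
```

```text
t: 28.2
tool_pos: [0.5675, -0.254, 0.0258]
orientation: [3.138, 0.143, 0.0]
force: [0.3, -0.6, -2.5]
opening: 0.0174
t: 28.37
tool_pos: [0.5675, -0.2541, 0.0257]
orientation: [3.138, 0.143, 0.0]
force: [-2.3, 1.5, 5.1]
opening: 0.0171
```

```bash
python3 -m creep '[[0,0,-0.001,0,145],[0,0,0,0,145],[0,0,0,0,145],[0,0,0,0,145],[0,0,-0.01,0,145],[0,0,-0.03,0,118],[0,0,-0.03,0,118],[0,0,-0.035,0,118],[0,0,-0.02,0,118],[0,0,0,0,118]]'
python3 - <<'E'
from h import *
delta([.556,.2185,.15],.21)
overlay("scene","pics/s20.png",(90,160,290,310))
E
```

```text
t: 29.2
tool_pos: [0.5707, -0.2558, 0.1586]
orientation: [3.133, 0.142, 0.014]
force: [1.2, -0.1, 1.3]
opening: 0.05
t 29.20 pos [ 0.5707 -0.2558  0.1586] yaw 0.0908 tilt [ 0.0094 -0.0052] op 0.0500 F [ 1.2 -0.1  1.3]
shift [ 0.0283 -0.4737  0.006 ] twist -0.1192 q [-0.5   0.21  1.49 -0.    1.43  0.98]
```

View pics/s20.png

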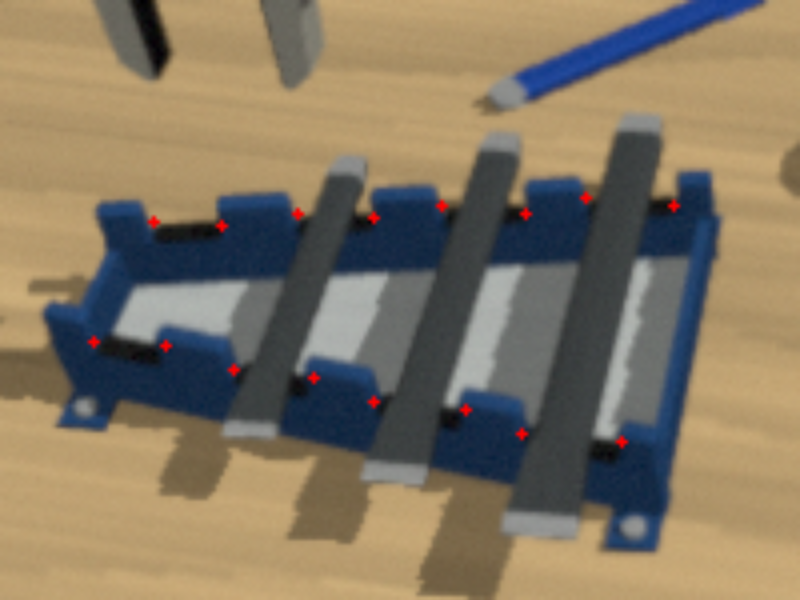

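Three are seated. Next is the 130.

```bash
python3 -m creep '[[0,-0.025,0,0,118],[0.002,-0.04,0,0,118],[0.002,-0.04,0,0,118],[0.002,-0.04,0,0,118],[0.002,-0.04,0,0,118],[0.002,-0.04,0,0,118],[0.002,-0.04,0,0,118],[0.003,-0.04,0,0,118],[0.003,-0.04,0,0,118],[0.003,-0.04,0,0,118],[0.003,-0.04,0,0,118],[0.003,-0.035,0,-0.06,118]]'; python3 -m creep '[[0.003,-0.014,0,-0.06,118],[0,0,0,0,118],[0,0,0,0,118],[0,0,0,0,118]]'
python3 - <<'E'
from h import *
delta([.556,.2185,-.005],.21)
P=camera_params("wrist"); im=read_camera("wrist"); cv2.imwrite("pics/w21.png",im[:,:,::-1])
for r in silhouettes("wrist","chisel_130"):
        ys,xs=np.nonzero(r["region"]); z=.013
        X=onz("wrist",np.c_[xs,ys],z,P)[:,:2]; c,sz,a=cv2.minAreaRect(X.astype(np.float32)*1000)
        _,_,V=np.linalg.svd(X-X.mean(0),full_matrices=False)
        print(round(r["confidence"],2),np.round(r["pixel"]),"c",np.round(c,1),np.round(sz,1),"yaw",round(np.degrees(np.arctan2(V[0,1],V[0,0]))%180,1))
E
```

```text
t: 30.25
tool_pos: [0.551, 0.2089, 0.1493]
orientation: [3.133, 0.236, -0.003]
force: [0.8, 0.2, 0.6]
opening: 0.0499
t: 30.58
tool_pos: [0.5528, 0.2199, 0.1497]
orientation: [3.124, 0.328, -0.003]
force: [-0.3, 0.5, 0.0]
opening: 0.05
t 30.58 pos [0.5528 0.2199 0.1497] yaw 0.2093 tilt [-0.0017 -0.001 ] op 0.0500 F [-0.3  0.5  0. ]
shift [0.0031 0.002  0.1547] twist -0.0007 q [ 0.29  0.15  1.57 -0.    1.42  1.65]
0.68 [324. 218.] c [557.6 220.6] [128.2  16.9] yaw 12.4
0.59 [618.  42.] c [764.9   9.4] [82.9 54.6] yaw 39.3
```

View pics/w21.png

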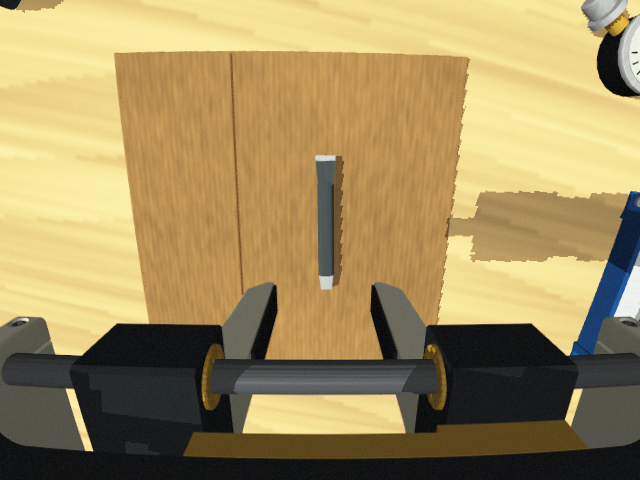

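```bash
python3 -m creep '[[0.003,0,0.03,0,118],[0,0,0.04,0,118],[0,0,0.03,0,118],[0,0,0.02,0,118],[0,0,0.012,0,118],[0,0,0.01,0,118],[0,0,0.006,0,118],[0,0,0.004,0,118],[0,0,0.003,0,118],[0,0,0,0,118],[0,0,0,0,118],[0,0,0,0,118]]';  python3 - <<'E'
from h import *
delta([.5375,.356,-.005],np.radians(8.8))
im=read_camera("wrist"); cv2.imwrite("pics/w22.png",im[:,:,::-1])
E
```

```text
t: 31.68
tool_pos: [0.5571, 0.2218, -0.0033]
orientation: [-3.124, -0.331, -0.002]
force: [-0.6, 0.1, -0.6]
opening: 0.0497
t 31.68 pos [ 0.5571  0.2218 -0.0033] yaw 0.2108 tilt [0.0015 0.0005] op 0.0497 F [-0.6  0.1 -0.6]
shift [ 0.0089 -0.1354  0.0018] twist 0.0573 q [ 0.29  0.32  1.67 -0.    1.15  1.65]
```

View pics/w22.png

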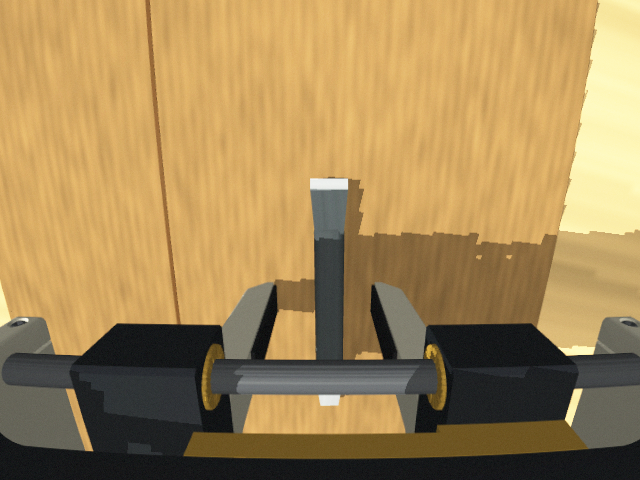

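```bash
python3 -m creep '[[0,0.002,0.001,0,118],[0,0,0,0,118],[0,0,0,0,255],[0,0,0,0,255],[0,0,0,0,255],[0,0,0,0,255],[0,0,0,0,255],[0,0,0,0,255],[0,0,0,0,255],[0,0,0,0,255],[0,0,0,0,255]]' 55;python3 -m creep '[[0,0,-0.01,0,255],[0,0,-0.02,0,255],[0,0,-0.04,0,255],[0,0,-0.04,0,255],[0,0,-0.02,0,255],[0,0,0,0,255],[0,0,0,0,255]]'
python3 - <<'E'
from h import *
delta(np.r_[slot(1)+[.001,.003],.126],RYAW+.01)
im=read_camera("scene"); cv2.imwrite("pics/s23.png",im[:,:,::-1])
E
```

```text
t: 32.65
tool_pos: [0.5568, 0.2195, -0.0053]
orientation: [-3.124, -0.33, 0.0]
force: [0.2, -0.7, 0.4]
opening: 0.0138
t: 33.23
tool_pos: [0.558, 0.22, 0.1271]
orientation: [-3.123, -0.33, -0.006]
force: [0.0, -0.2, -1.3]
opening: 0.0141
t 33.23 pos [0.558  0.22   0.1271] yaw 0.2108 tilt [0.0038 0.0012] op 0.0141 F [ 0.  -0.2 -1.3]
shift [-9.910e-02  5.323e-01  5.000e-04] twist 0.1182 q [0.29 0.18 1.59 0.   1.37 1.65]
```

View pics/s23.png

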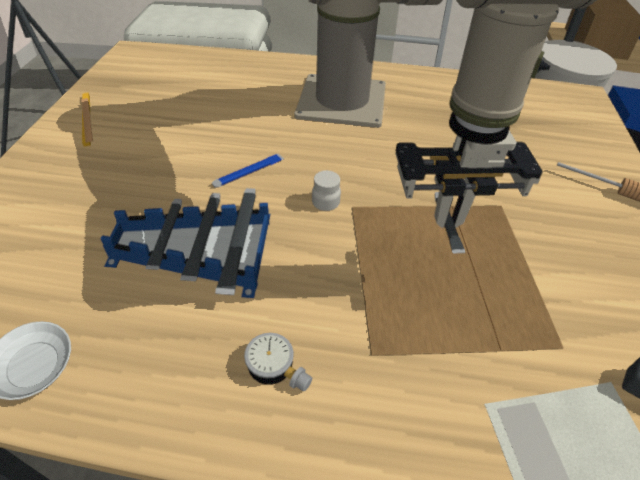

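```bash
python3 -m creep '[[-0.005,0.025,0,0,255],[-0.0075,0.04,0,0,255],[-0.0075,0.04,0,0,255],[-0.0075,0.04,0,0,255],[-0.0075,0.04,0,0,255],[-0.0075,0.04,0,0,255],[-0.0075,0.04,0,0,255],[-0.0075,0.04,0,0,255],[-0.0075,0.04,0,0,255],[-0.0075,0.04,0,0,255],[-0.0075,0.04,0,0,255],[-0.0075,0.04,0,0,255]]'; python3 -m creep '[[-0.0075,0.038,0,0,255],[-0.004,0.02,0,0.06,255],[0,0.008,0,0.058,255],[0,0,0,0,255],[0,0,0,0,255],[0,0,0,0,255],[0,0,0,0,255]]'
python3 - <<'E'
from h import *
delta(np.r_[slot(1)+[.001,.003],.06],RYAW+.01)
E
```

```text
t: 34.28
tool_pos: [0.5664, -0.2546, 0.1216]
orientation: [-3.121, -0.33, 0.006]
force: [0.4, 1.1, -2.0]
opening: 0.0146
t: 34.87
tool_pos: [0.5703, -0.3189, 0.1238]
orientation: [-3.137, -0.15, 0.002]
force: [-0.4, 0.2, -1.5]
opening: 0.0143
t 34.87 pos [ 0.5703 -0.3189  0.1238] yaw 0.0955 tilt [-0.0014  0.0012] op 0.0143 F [-0.4  0.2 -1.5]
shift [0.002  0.0026 0.0638] twist 0.0029 q [-0.59  0.32  1.42  0.    1.4   0.89]
```

```bash
python3 -m creep '[[0.002,0.002,0.015,0.003,255],[0,0,0.025,0,255],[0,0,0.02,0,255],[0,0,0.007,0,255],[0,0,0,0,255],[0,0,0,0,255],[0,0,0,0,255]]'
python3 - <<'E'
from h import *
delta(np.r_[slot(1)+[.001,.003],.026],RYAW+.01)
overlay("top","pics/t24.png",(345,180,505,300)); overlay("scene","pics/s24.png",(90,160,290,310))
E
```

```text
t: 35.45
tool_pos: [0.5738, -0.3227, 0.0592]
orientation: [3.137, 0.142, 0.003]
force: [-0.6, -0.0, -1.3]
opening: 0.0141
t 35.45 pos [ 0.5738 -0.3227  0.0592] yaw 0.0902 tilt [ 0.0019 -0.0012] op 0.0141 F [-0.6 -0.  -1.3]
shift [-0.0012 -0.0015  0.0332] twist -0.0024 q [-0.59  0.39  1.46  0.    1.29  0.89]
```

View pics/t24.png

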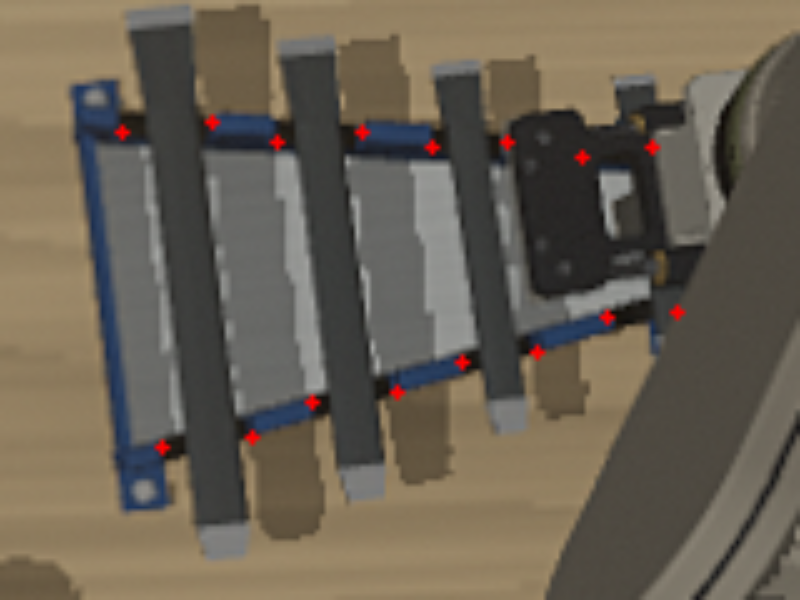

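View pics/s24.png

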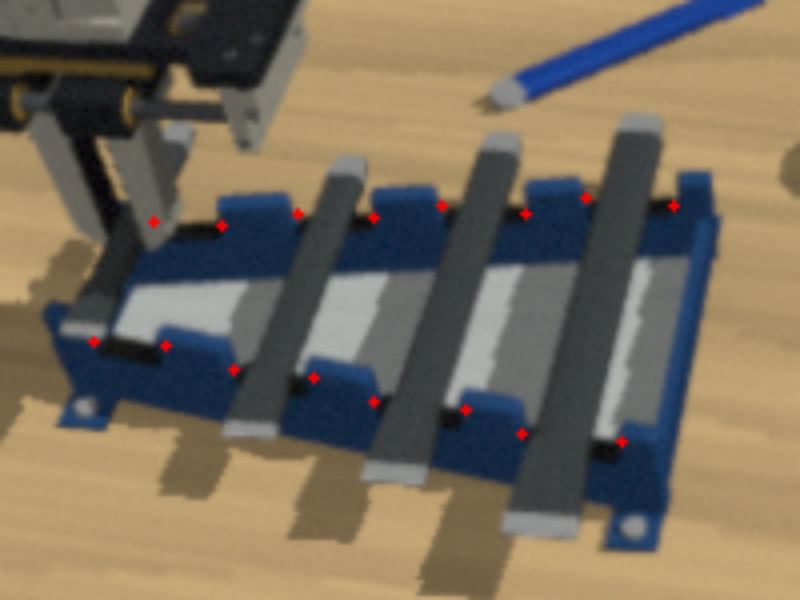

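Run:
```python
from h import *
for z in(.07,.077):
  print(onz("top",[345+634/5,180+77/5],z)[0].round(4),onz("scene",[90+84/4,160+336/4],z)[0].round(4))
print(slot(1)+.065*np.array([np.cos(RYAW),np.sin(RYAW)]))
```

```text
[ 0.6359 -0.3194  0.07  ] [ 0.6373 -0.3169  0.07  ]
[ 0.6346 -0.317   0.077 ] [ 0.6428 -0.312   0.077 ]
[ 0.63627807 -0.31893329]
```

```bash
python3 -m creep '[[0,0,0.008,0,255],[0,0,0.01,0,255],[0,0,0.006,0,255],[0,0,0.003,0,255],[0,0,0.001,0,255],[0,0,0,0,255],[0,0,0,0,255]]';python3 -m creep '[[0,0,0.002,0,255],[0,0,0,0,255]]'; python3 -m creep '[[0,0,0.001,0,255],[0,0,0,0,255]]';python3 -m creep '[[0,0,0.001,0,255],[0,0,0,0,255]]'
```

```text
t: 36.13
tool_pos: [0.5729, -0.3224, 0.0298]
orientation: [3.138, 0.141, 0.0]
force: [0.0, -0.6, -1.8]
opening: 0.0144
t: 36.3
tool_pos: [0.5729, -0.3224, 0.0278]
orientation: [3.138, 0.141, 0.001]
force: [-0.8, 0.1, -2.7]
opening: 0.0144
t: 36.47
tool_pos: [0.5728, -0.3223, 0.0267]
orientation: [3.138, 0.141, 0.0]
force: [0.5, -0.2, -1.2]
opening: 0.0139
t: 36.63
tool_pos: [0.5729, -0.3224, 0.0258]
orientation: [3.138, 0.141, 0.0]
force: [0.2, 0.6, -1.3]
opening: 0.0139
```

```bash
python3 -m creep '[[0,0,0.001,0,255],[0,0,0,0,255],[0,0,-0.001,0,150],[0,0,0,0,150],[0,0,0,0,150],[0,0,0,0,150],[0,0,-0.01,0,150],[0,0,-0.03,0,150],[0,0,-0.03,0,118],[0,0,-0.035,0,118],[0,0,-0.02,0,118],[0,0,0,0,118]]'; python3 -m creep '[[-0.02,0.02,0,0,118],[-0.02,0.025,0,0,118],[-0.02,0.03,0,0,118],[-0.02,0.03,0,0,118],[-0.02,0.03,0,0,118],[-0.02,0.03,0,0,118],[-0.02,0.03,0,0,118],[-0.01,0.02,0,0,118],[0,0,0,0,118],[0,0,0,0,118]]';  python3 - <<'E'
from h import *
delta([.5,-.5,.15],0)
overlay("top","pics/t25.png",(345,180,505,300)); overlay("scene","pics/s25.png",(90,160,290,310))
cv2.imwrite("pics/tf.png",read_camera("top")[:,:,::-1])
E
```

```text
t: 37.63
tool_pos: [0.576, -0.3245, 0.159]
orientation: [3.132, 0.141, 0.014]
force: [0.7, -0.9, 0.3]
opening: 0.0498
t: 38.47
tool_pos: [0.4415, -0.5508, 0.1502]
orientation: [-3.138, -0.137, 0.0]
force: [-0.3, 1.1, -0.4]
opening: 0.05
t 38.47 pos [ 0.4415 -0.5508  0.1502] yaw 0.0873 tilt [-0.0003  0.0008] op 0.0500 F [-0.3  1.1 -0.4]
shift [ 0.0627 -0.0455  0.0002] twist 0.0873 q [-0.97  0.45  1.22  0.    1.48  0.52]
```

View pics/t25.png

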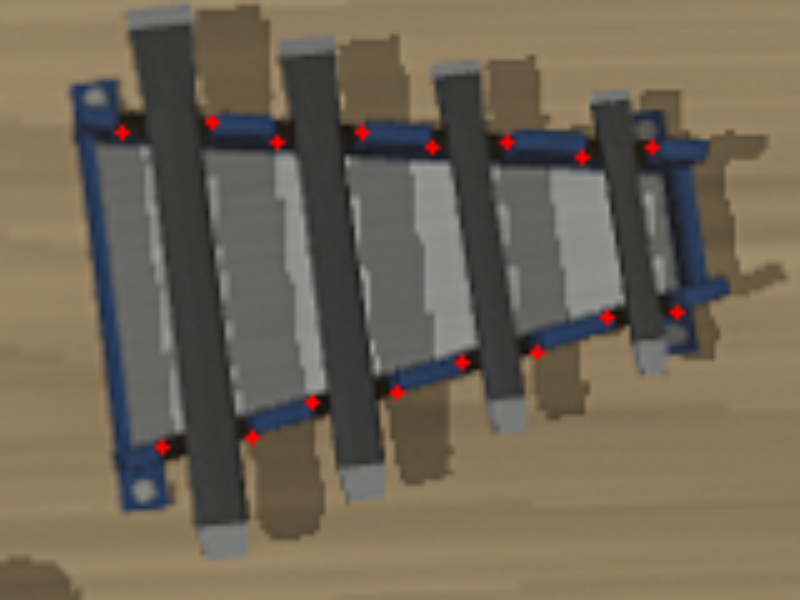

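View pics/s25.png

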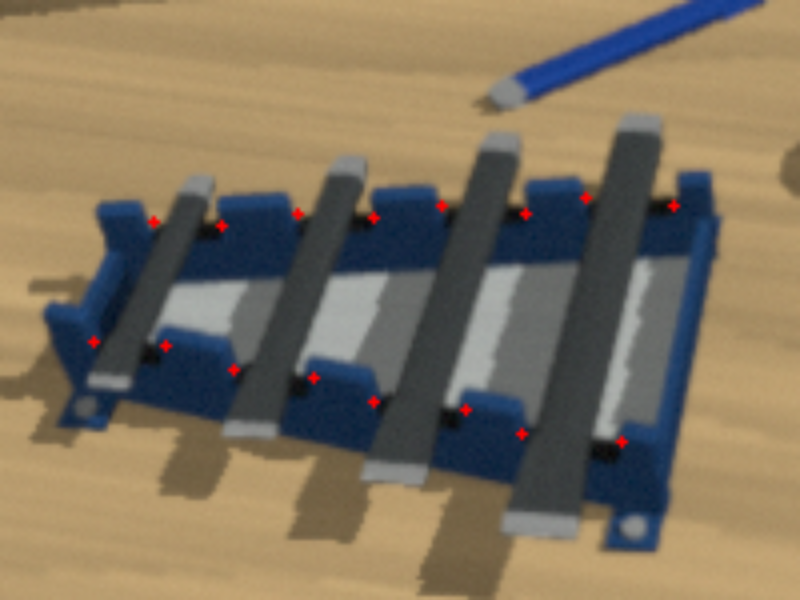

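View pics/tf.png

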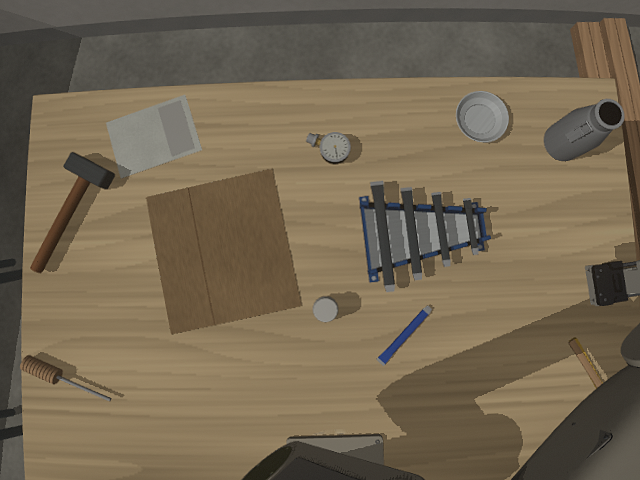

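All four chisels lie in their notch pairs, and the pot (326,309), gauge (335,147) and blue look-alike (405,335) haven't moved. Handing in.

```bash
python3 -c "
from plant import *
print(close_job())"
```

```text
the job is handed in; nothing more can be done
None
```

All four cold chisels are in the rack in order of length, with the 130 at the narrow end, then the 170, the 210 and the 250 at the wide end. I handed the job in at about 39 s.

- **Final pictures:** the top and scene views show each chisel resting in both of its notches, with the arm clear. Each chisel met the notch floor at the same tool height (about 0.0258 m). The gauge, the pot and the blue look-alike show at the same pixels as at the start.
- **Measured placing:** after release I measured only the 250 and 210, in the top view. They were within about 2 mm of their slot centres and 0.6° of the rack's angle. I positioned the 170 and 130 from measurements taken just before lowering, and checked them afterwards by eye only.
- **What disagreed:** the fingertips sit well behind the stated 11 mm ahead of the TCP, so the first grasp closed on air above the 250. I felt my way down and gripped about 20 mm lower. The wrist camera also put things a few millimetres off from the other two views.
- **Skew:** in the scene view the chisels look turned slightly in their notches, but each is within its notch width.

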